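# Stripped outboard parts into the fitting rack, last off first on

## Task

The four outboard parts stand on the row of oak blocks in the order they came off the engine leg. Move them into the four bays of the empty spruce rack in reverse order, ready for refitting: the leftmost part of the row goes into the rightmost bay, the second from the left into the second bay from the right, and so on (left and right as seen from the robot). Stand each one upright, the same way up as before, in the middle of its bay on the rail, and do not let any part drop to the bench.

Things in the scene. Friction and masses are not known exactly. Their poses are not given: they have to be found in the camera images.
- grille: Bronze intake grille: open-topped slatted rectangular frame, 42 (x) by 52 (y) by 28 mm high. Grip it across x, 42 mm. Origin: centre of its underside, z up. Starts upright on the middle of its oak block, underside 40 mm above the bench, axes within 10 degrees of the strip's.
- grommet: Black rubber exhaust grommet: a thick round ring, 50 mm across both flanges, 30 mm high, waist of 42 mm at mid-height, hole 26 mm; treated as rigid. Origin: centre of its underside, z up. Starts upright on the middle of its oak block, underside 40 mm above the bench, axes within 10 degrees of the strip's.
- bracket: Cast-aluminium tilt bracket: flat foot 40 (x) by 50 (y) by 9 mm, two upright ears at y = -18 and +18 mm, 45 mm high in all; the ears are 40 mm wide in x up to 31 mm height, 28 mm in the round tops above. Grip it across x, 40 mm. Origin: centre of its underside, z up. Starts upright on the middle of its oak block, underside 40 mm above the bench, axes within 10 degrees of the strip's.
- nut: Large bare-steel castellated propeller nut: hexagon 36 mm across flats (two of the flats face along x) and about 41 mm across corners (along y), 32 mm high with the six castellations on top (hexagon alone 24 mm). Origin: centre of its underside, z up. Starts upright on the middle of its oak block, underside 40 mm above the bench, axes within 10 degrees of the strip's.
- block_grille: Oak block that carries the bronze grille at the start; all four blocks look alike. 34 (x) by 54 (y) by 34 mm high, fixed on the aluminium strip. Origin at the centre of its underside, top 34 mm above it (40 mm above the bench).
- block_grommet: Oak block that carries the rubber grommet at the start; all four blocks look alike. 34 (x) by 54 (y) by 34 mm high, fixed on the aluminium strip. Origin at the centre of its underside, top 34 mm above it (40 mm above the bench).
- block_bracket: Oak block that carries the aluminium bracket at the start; all four blocks look alike. 34 (x) by 54 (y) by 34 mm high, fixed on the aluminium strip. Origin at the centre of its underside, top 34 mm above it (40 mm above the bench).
- block_nut: Oak block that carries the steel nut at the start; all four blocks look alike. 34 (x) by 54 (y) by 34 mm high, fixed on the aluminium strip. Origin at the centre of its underside, top 34 mm above it (40 mm above the bench).
- strip: Flat aluminium strip, 60 (x) by 310 (y) by 6 mm, fixed to the bench, that carries the row of four oak blocks, centred at y = +112.5, +37.5, -37.5 and -112.5 mm along it in shuffled order. It lies left or right on the bench; its y axis runs along the row and points to the robot's left, within about 17 degrees. Origin at the centre of its underside, on the bench.
- rack: Empty fixed spruce rack on the other side from the strip: rail 34 (x) by 310 (y) mm, top 40 mm above the bench, on three low feet (60 mm in x). Five dark steel fins, 3 mm thick, 12 mm above the rail, at y = 0, +-75, +-150 mm part four bays with centres at x = 0, y = +112.5, +37.5, -37.5, -112.5 mm. y axis along the rail, to the robot's left within 17 degrees. Origin on the bench under its centre.
Not all that is in view belongs to the job. Leave any blue or red look-alike of the nut alone.

How it is judged:
By the outcome, as a careful person would: the job done as asked, in the order asked, and still so for the second after the job is handed in, with the robot touching nothing.
It also fails if it takes over 99 s, if anything falls off the work surface, if the arm or the gripper's body presses on something with over 40 N, if the wrist force passes 120 N, or if a joint passes its speed limit or range.

## Robot

A 6-joint arm with a two-finger parallel gripper is mounted at the origin on the work surface. World frame = base frame: x ahead of the robot, y to its left, z up, the work surface at z = 0. Lengths are in m, angles in degrees, forces in N, time in s.
With the tool pointing down it reaches from about 0.25 to 0.725 m from the base axis. Payload 9.7 kg.
Tool frame: the origin (TCP) lies at the very end of the fingers, on their centre line; the grasp point (between the pads) lies 19 mm behind it; z points along the fingers, y is the direction in which the jaws open and shut (so a half turn about z gives the same grasp; the last joint's range is limited). The gripper opens to 85 mm and grips with 20 to 120 N. Pads are 22 mm wide; open, the fingers measure 114 mm over their backs; the gripper's body (76 mm by 85 mm) begins 54 mm behind the grasp point. The pads swing forward as they close: fully open they stand 13 mm farther back than shut.
Start: joints at [-76.203, 4.979, 10.078, 95.1, 0, 90], TCP at [0.131, -0.534, 0.207] pointing down, gripper open.
Joint ranges: [-179.16, 179.16], [-48.56, 103.87], [-65.8, 70.77], [-126.05, 130.52], [-82.76, 87.17], [-180, 180]. Speed limits (degrees/s): [127.2, 127.2, 147.25, 180, 180, 180].

## Interface

Orientations are given as [roll, pitch, yaw] about the fixed x, y, z axes, in that order (R = Rz(yaw) Ry(pitch) Rx(roll)).
In Python, from workcell import bot gives the robot as it stands.
- The arm moves only by the shell command python3 -m pendant 'ROWS' [FORCE]. ROWS is JSON, a list that holds one entry, the list of rows, each a list of 7 numbers: the shift along the tool's x, y, z in cm, then the turn, a rotation vector about the tool's x, y, z in rad, then the opening in per cent of the stroke, from 0 (shut) to 100 (fully open). In form: [[[dx, dy, dz, ax, ay, az, gripper], ...]]. A call has 1 to 5 rows; each row shifts and turns the pose as measured when the row begins, along the tool's axes as they then stand; what a row does not reach is not made up. A row lasts 1/12 s, in which the tool goes at most 41.7 mm and 7.16 degrees, less where a joint would pass 70% of its speed; a pose out of reach is approached as far as the arm can. A call with a gripper value outside its range is refused whole. The fingers move at their own pace and stop on an object; FORCE is the grip in N (left out, the last holds). Time passes only in rows, so rows that do not move let the fingers close. It gives the time, the measured TCP pose, the force and the opening at its end, in the units of the state.
- bot.get_obs(): the state, without advancing time (a new reading comes with each control period).
- bot.camera(name): name is "scene" or "side" or "wrist"; returns the picture (420x560x3 uint8, red, green, blue); there is no depth.
- bot.get_calibration(name): a dict with "intrinsics" (3x3 intrinsics, pixels), "pose" (4x4, takes a point from camera to world coordinates); the wrist camera has in their place "T_tool_cam" (4x4, takes a point from camera to tool coordinates, whose origin is the TCP and whose axes are the flange's). Camera axes: x right, y down, z forward; pixel columns grow to the right and rows downward; lengths in m; the calibration is good to about 2 mm. A picture is of the moment at which its call begins: read the wrist's pose just before it. get_calibration takes no time and is no camera call.
- bot.job_done(): hands the job in, once; it reports no verdict.
Trained networks look in the newest picture that a camera, given by its name, has taken for a name from the list of things; names that differ only in an ending like _2 or _b are one class to them, and where a whole thing is asked for, a point or a joint stands for the part that bears it (a point fixed in the world has none). Each returns a list of dicts, best first, with "confidence" (0 to 1); they miss things now and then, are a little off and sometimes report something else, mostly with a low value. They report only what shows in the picture. A call takes as long as a camera call. They do not tell look-alikes from the thing itself.
- bot.masks_of(camera, thing): "pixels" (420x560 bool, what is visible of it) and "extent" ([left, top, right, bottom] in pixels, round what is visible of it).
- bot.mark_of(camera, thing): "uv" ([column, row] in pixels: a listed point, or the origin of a listed thing).
The state is a dict: "time": time; "q": joint angles; "qd": joint speeds; "joint_efforts": joint torques, N m; "ee_pos": TCP position; "tcp_rot": TCP orientation; "wrist_force": force on the tool from outside, world axes, zero at the start; "torque": the same for the moment, N m; "opening": finger opening in m.
Only numpy, scipy, OpenCV 4.12 (cv2) and the standard library are available. Lean on these libraries where they do the work, as an engineer would, in place of code of your own. Each camera call takes 0.05 s, during which the arm holds its last target. There are 200 camera calls.

## Working session

There is one attempt and no reset: what is moved stays moved. The work goes in short steps, Python scripts to look and compute and a shell command to move; the robot and the scene stay as the last step left them, time stands still between calls to the robot, and variables do not carry over. Pictures are saved under pics/ and viewed, about 12 in all and at most 16, crops included, and the job is handed in when it is done.

```bash
ls; mkdir -p pics; python3 - <<'E'
from workcell import bot
import cv2,numpy as np
o=bot.get_obs(); print({k:np.round(v,3).tolist() for k,v in o.items()})
ims=[]
for c in ["scene","side"]:
    im=bot.camera(c); cv2.imwrite(f"pics/{c}0.png",im[:,:,::-1])
    ims.append(im)
    k=bot.get_calibration(c); print(c,np.round(k["intrinsics"],1).tolist(),np.round(k["pose"],3).tolist())
    for t in ["grille","grommet","bracket","nut","strip","rack"]:
        print(t,[(np.round(d["uv"],1).tolist(),round(d["confidence"],2)) for d in bot.mark_of(c,t)][:3])
print(np.round(bot.get_calibration("wrist")["T_tool_cam"],3).tolist())
E
```

```text
pics
{'time': 0.0, 'q': [-76.202, 5.01, 10.035, 95.098, 0.001, 89.999], 'qd': [0.014, -0.045, -0.038, -0.083, -0.054, 0.001], 'joint_efforts': [-0.004, -52.039, 46.48, 0.016, -0.0, 0.0], 'ee_pos': [0.131, -0.534, 0.206], 'tcp_rot': [-179.926, -0.001, 13.799], 'wrist_force': [-0.357, 0.536, -0.93], 'torque': [-0.004, 0.017, 0.006], 'opening': 0.085}
scene [[529.0, 0.0, 283.6], [0.0, 529.0, 208.9], [0.0, 0.0, 1.0]] [[0.686, 0.408, -0.602, 1.18], [0.727, -0.368, 0.579, -0.625], [0.015, -0.836, -0.549, 0.652], [0.0, 0.0, 0.0, 1.0]]
grille [([162.4, 299.2], 0.64)]
grommet [([197.6, 275.0], 0.83)]
bracket [([257.3, 235.2], 0.95)]
nut [([227.4, 255.1], 0.91), ([211.6, 241.7], 0.8), ([254.2, 311.0], 0.61)]
strip [([211.2, 278.4], 0.72)]
rack [([349.9, 200.1], 0.78)]
side [[408.7, 0.0, 276.6], [0.0, 408.7, 206.7], [0.0, 0.0, 1.0]] [[0.962, -0.134, 0.238, 0.333], [-0.273, -0.471, 0.839, -0.775], [-0.0, -0.872, -0.489, 0.528], [0.0, 0.0, 0.0, 1.0]]
grille [([336.2, 312.3], 0.57)]
grommet [([314.1, 284.4], 0.73), ([304.5, 287.0], 0.55)]
bracket [([287.3, 242.4], 0.86), ([314.7, 296.0], 0.22)]
nut [([355.0, 275.2], 0.97), ([300.0, 265.0], 0.94), ([243.0, 278.6], 0.64)]
strip [([305.9, 290.2], 0.87)]
rack [([254.6, 200.7], 0.66)]
[[-0.001, -0.966, -0.259, 0.065], [1.0, -0.001, 0.0, 0.001], [-0.001, -0.259, 0.966, -0.168], [0.0, 0.0, 0.0, 1.0]]
```

```bash
cat > h.py <<'E'
import numpy as np
from workcell import bot
from scipy.spatial.transform import Rotation as R
def campose(c):
    k=bot.get_calibration(c)
    if "pose" in k: return np.array(k["intrinsics"]),np.array(k["pose"])
    o=bot.get_obs(); T=np.eye(4); T[:3,:3]=R.from_euler('xyz',o["tcp_rot"],degrees=True).as_matrix(); T[:3,3]=o["ee_pos"]
    K=k.get("intrinsics"); 
    return (np.array(K) if K is not None else None), T@np.array(k["T_tool_cam"])
def onz(K,P,uv,z):
    d=P[:3,:3]@np.linalg.solve(K,[uv[0],uv[1],1.]); return P[:3,3]+d*(z-P[2,3])/d[2]
def proj(K,P,X):
    p=np.linalg.inv(P)@np.append(X,1); p=K@p[:3]; return p[:2]/p[2]
def move(xyz=None,yaw=None):
    "tool-frame shift cm & rotvec to reach target (pointing down)"
    o=bot.get_obs(); r=R.from_euler('xyz',o["tcp_rot"],degrees=True)
    s=r.inv().apply(np.array(xyz)-o["ee_pos"])*100
    y=o["tcp_rot"][2] if yaw is None else yaw
    return np.round(s,2).tolist(), np.round((r.inv()*R.from_euler('xyz',[180,0,y],degrees=True)).as_rotvec(),3).tolist()
E
python3 - <<'E'
from h import *
import cv2
print(bot.get_calibration("wrist").keys(), bot.get_obs()["time"])
for c in ["scene","side"]:
    K,P=campose(c); bot.camera(c)
    for t,z in [("grille",.04),("grommet",.04),("bracket",.04),("nut",.04),("strip",0),("rack",0)]:
        for d in bot.mark_of(c,t)[:3]:
            print(c,t,np.round(onz(K,P,d["uv"],z),3)[:2],round(d["confidence"],2))
E
```

```text
dict_keys(['intrinsics', 'T_tool_cam']) 0.7
scene grille [ 0.567 -0.315] 0.68
scene grommet [ 0.563 -0.236] 0.77
scene grommet [ 0.545 -0.087] 0.6
scene bracket [ 0.544 -0.087] 0.78
scene nut [ 0.493 -0.163] 0.9
scene nut [ 0.577 -0.319] 0.75
scene nut [ 0.695 -0.221] 0.74
scene strip [ 0.555 -0.205] 0.97
scene rack [0.539 0.203] 0.7
scene rack [ 0.563 -0.309] 0.6
scene rack [ 0.524 -0.206] 0.29
side grille [ 0.57  -0.308] 0.93
side grommet [ 0.557 -0.243] 0.97
side bracket [ 0.547 -0.088] 0.76
side nut [ 0.431 -0.18 ] 0.74
side nut [ 0.554 -0.162] 0.67
side nut [ 0.638 -0.234] 0.67
side strip [ 0.553 -0.194] 0.73
side rack [0.549 0.2  ] 0.86
```

View pics/scene0.png

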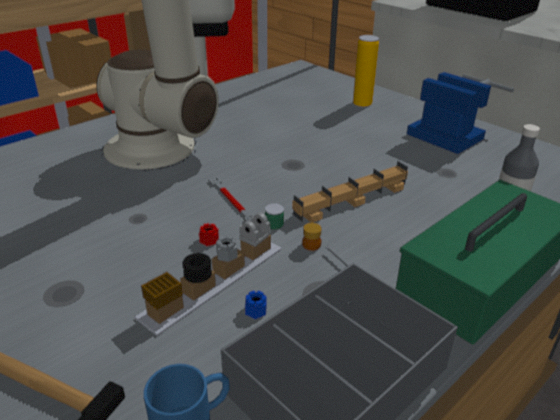

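View pics/side0.png

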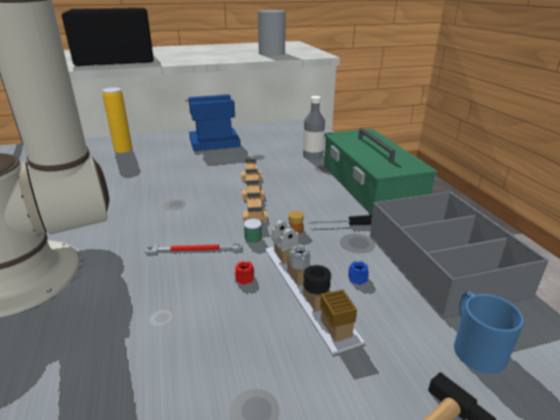

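Row from left to right: bracket (scene 257,235), steel nut (228,255), grommet (197,270) and grille (162,295). The red nut (208,234) and blue nut (256,304) are decoys. The rack is around (350,193). The part positions from both cameras agree to within a few mm. I'll move above the strip for a close look.

```bash

python3 -m pendant '[[[3.5,-1.6,-0.7,0,0,0,100],[3.5,-1.6,-0.7,0,0,0,100],[3.5,-1.6,-0.7,0,0,0,100],[3.5,-1.6,-0.7,0,0,0,100],[3.5,-1.6,-0.7,0,0,0,100]]]' 
python3 -m pendant '[[[3.5,-1.6,-0.7,0,0,0,100],[3.5,-1.6,-0.7,0,0,0,100],[3.5,-1.6,-0.7,0,0,0,100],[3.5,-1.6,-0.7,0,0,0,100],[3.5,-1.6,-0.7,0,0,0,100]]]' 
python3 -m pendant '[[[3.5,-1.6,-0.7,0,0,0,100],[3.5,-1.6,-0.7,0,0,0,100],[3.5,-1.6,-0.7,0,0,0,100],[3.5,-1.6,-0.7,0,0,0,100],[0,0,0,0,0,-0.12,100]]]' 
python3 -m pendant '[[[0,0,0,0,0,-0.12,100],[0,0,0,0,0,-0.12,100],[0,0,0,0,0,-0.12,100],[0,0,0,0,0,-0.12,100],[0,0,0,0,0,-0.12,100]]]' 
python3 -m pendant '[[[0,0,0,0,0,-0.12,100],[0,0,0,0,0,-0.12,100],[0,0,0,0,0,-0.12,100],[0,0,0,0,0,-0.12,100],[0,0,0,0,0,-0.12,100]]]'
python3 - <<'E'
from h import *
print(move([.556,-.18,.30],95))
E
```

```text
time: 1.82
ee_pos: [0.2816, -0.4142, 0.24]
tcp_rot: [-179.8, 0.1, 13.1]
wrist_force: [0.4, -0.3, 0.4]
opening: 0.0852
time: 2.23
ee_pos: [0.4399, -0.2894, 0.2777]
tcp_rot: [-179.9, 0.0, 13.0]
wrist_force: [0.1, -0.8, 0.1]
opening: 0.0858
time: 2.65
ee_pos: [0.5713, -0.1847, 0.3069]
tcp_rot: [-180.0, -0.1, 19.9]
wrist_force: [-0.9, -0.3, -0.6]
opening: 0.0857
time: 3.07
ee_pos: [0.575, -0.1808, 0.305]
tcp_rot: [-179.9, -0.1, 55.8]
wrist_force: [-0.4, 0.5, 0.4]
opening: 0.0853
time: 3.48
ee_pos: [0.5754, -0.1806, 0.3045]
tcp_rot: [-179.9, -0.1, 91.6]
wrist_force: [0.4, 0.1, 0.0]
opening: 0.0854
([0.12, -1.93, 0.45], [-0.001, -0.002, -0.059])
```

```bash
cat > look.py <<'E'
import sys,cv2
from h import *
def look(name,things):
    K,P=campose("wrist"); im=bot.camera("wrist"); cv2.imwrite(f"pics/{name}.png",im[:,:,::-1])
    for t,z in things:
        for d in bot.mark_of("wrist",t)[:3]:
            print(t,np.round(d["uv"]),np.round(onz(K,P,d["uv"],z),4)[:2],round(d["confidence"],2))
    return K,P,im
E
python3 -m pendant '[[[0.1,-1.9,0.4,0,0,-0.06,100],[0,0,0,0,0,0,100]]]'
python3 - <<'E'
from look import *
K,P,im=look("w1",[("bracket",.04),("nut",.04),("grommet",.04),("grille",.04),("strip",0)])
print(K.round(1).tolist(), P[:3,3])
for t in ["nut","grommet","bracket","grille","strip"]:
    for d in bot.masks_of("wrist",t)[:2]:
        c,s,a=cv2.minAreaRect(np.argwhere(d["pixels"])[:,::-1].astype(np.float32)); print(t,np.round(c),np.round(s),round(a,1),d["confidence"])
E
```

```text
time: 3.65
ee_pos: [0.5561, -0.1801, 0.2988]
tcp_rot: [-179.8, -0.2, 95.7]
wrist_force: [-1.0, -0.0, 0.5]
opening: 0.0854
bracket [274. 244.] [ 0.5633 -0.3006] 0.71
bracket [274. 106.] [ 0.5429 -0.0949] 0.55
nut [344. 181.] [ 0.6551 -0.1899] 0.85
nut [211. 129.] [ 0.4575 -0.1347] 0.75
nut [275. 160.] [ 0.552  -0.1695] 0.64
grommet [276. 209.] [ 0.5603 -0.2427] 0.69
grille [274. 255.] [ 0.5636 -0.3184] 0.75
strip [279. 178.] [ 0.5602 -0.2023] 0.62
[[294.4, 0.0, 276.9], [0.0, 294.4, 199.8], [0.0, 0.0, 1.0]] [ 0.55032187 -0.11620295  0.46660762]
nut [346. 182.] [29. 24.] 49.4 0.66
nut [274. 159.] [25. 28.] 5.2 0.65
grommet [275. 209.] [36. 34.] 90.0 0.9
bracket [274. 102.] [40. 30.] 83.7 0.74
bracket [275. 160.] [25. 29.] 5.7 0.45
grille [276. 258.] [29. 39.] 3.8 0.96
strip [275. 170.] [192.  40.] 90.0 0.85
```

View pics/w1.png

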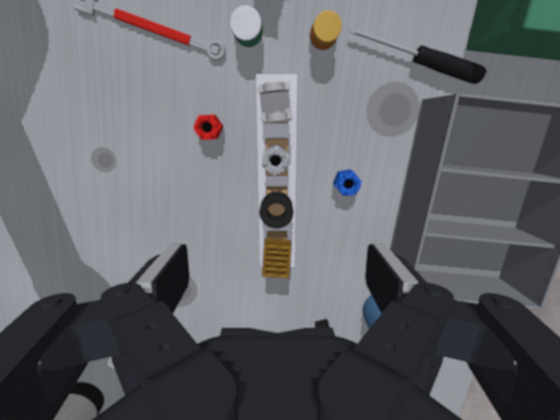

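The wrist view shows the strip running vertically from (276,74) to (278,270). The parts sit on it at (275,102), (275,159), (276,209) and (276,258), in the expected order. The green cup (246,27) and amber jar (326,30) lie past the strip's left end. Next I'll fit the row line and look at the rack.

```bash
python3 - <<'E'
from look import *
K,P=campose("wrist"); bot.camera("wrist")
for uv in [(257,74),(297,74),(295,266)]: print(uv,onz(K,P,uv,.006).round(4))
for d in bot.masks_of("wrist","strip")[:1]:
    ps=np.argwhere(d["pixels"]&True)[:,::-1]; ps=ps[ps[:,1]<235]
    X=np.array([onz(K,P,p,.006)[:2] for p in ps]); print("strip rect",cv2.minAreaRect((X*1000).astype(np.float32)))
A={"bracket":[(.546,-.088),(.546,-.088),(.543,-.095)],"nut":[(.554,-.162),(.552,-.1695)],"grommet":[(.5575,-.2425),(.5603,-.2427)],"grille":[(.5685,-.312),(.5636,-.318)]}
M=np.array([np.mean(v,0) for v in A.values()]); s=np.array([112.5,37.5,-37.5,-112.5])/1000
sl=(s@(M-M.mean(0)))/(s@s); print("ctr",M.mean(0),"yaw",np.degrees(np.arctan2(-sl[0],sl[1])),"scale",np.hypot(*sl))
for t,h in [("nut",.064),("grommet",.07),("grille",.068),("bracket",.085)]:
    for d in bot.masks_of("wrist",t)[:3]:
        l,tp,r,b=d["extent"]; print(t,round(d["confidence"],2),d["extent"],"L,R at top",onz(K,P,(l,(tp+b)/2),h)[:2].round(4),onz(K,P,(r,(tp+b)/2),h)[:2].round(4))
print(move([.545,.25,.30],95))
E
```

```text
(257, 74) [ 0.5165 -0.0521  0.006 ]
(297, 74) [ 0.5745 -0.0467  0.006 ]
(295, 266) [ 0.6053 -0.3522  0.006 ]
strip rect ((552.5144653320312, -172.83050537109375), (62.797550201416016, 250.00033569335938), 5.763301372528076)
ctr [ 0.5557375  -0.20342083] yaw 5.254281112293636 scale 1.0053577583239819
nut 0.81 [258.7, 145.5, 286.8, 171.2] L,R at top [ 0.5316 -0.1666] [ 0.5698 -0.163 ]
nut 0.69 [330.1, 170.8, 358.3, 192.7] L,R at top [ 0.6331 -0.1896] [ 0.6722 -0.1859]
nut 0.66 [192.7, 114.6, 220.3, 139.0] L,R at top [ 0.441  -0.1332] [ 0.4775 -0.1298]
grommet 0.88 [258.7, 193.3, 289.2, 228.4] L,R at top [ 0.5377 -0.2394] [ 0.5805 -0.2353]
grille 0.8 [259.6, 237.8, 290.9, 278.7] L,R at top [ 0.5447 -0.3129] [ 0.5908 -0.3085]
bracket 0.96 [255.5, 85.5, 290.4, 123.1] L,R at top [ 0.5235 -0.098 ] [ 0.5665 -0.0939]
([42.95, 2.8, 0.04], [-0.002, -0.003, 0.008])
```

```bash

python3 -m pendant '[[[1.8,0,3.2,0,0,0,100],[1.8,0,3.2,0,0,0,100],[1.8,0,3.2,0,0,0,100],[1.8,0,3.2,0,0,0,100],[1.8,0,3.1,0,0,0,100]]]' 
python3 -m pendant '[[[0,0,0,0,0,0,100]]]' 
python3 - <<'E'
from look import *
look("w2",[("bracket",.04),("nut",.04)])
print(move([.5458,-.091,.14],95.7))
E
```

```text
time: 4.92
ee_pos: [0.5535, -0.0917, 0.1423]
tcp_rot: [179.2, 0.2, 95.2]
wrist_force: [1.3, 0.5, 0.4]
opening: 0.0855
time: 5.0
ee_pos: [0.5499, -0.0888, 0.1353]
tcp_rot: [179.8, 0.0, 95.3]
wrist_force: [-0.3, 0.4, -1.7]
opening: 0.0854
bracket [267. 198.] [ 0.5418 -0.0941] 0.68
nut [176. 220.] [ 0.4578 -0.123 ] 0.93
nut [269. 268.] [ 0.5494 -0.164 ] 0.9
nut [367. 285.] [ 0.6487 -0.1749] 0.84
([0.16, -0.79, 0.34], [0.014, 0.004, -0.009])
```

View pics/w2.png

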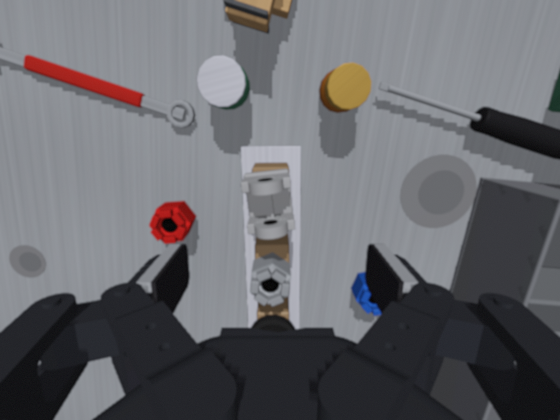

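The bracket's ear tops are at about (267,180) and (271,225). It is turned roughly 8° counter-clockwise from the strip, so I'll grip it with the jaw turned to match.

```bash

python3 -m pendant '[[[0,-0.65,0,0,0,-0.12,100],[0,0,1.0,0,0,-0.01,100],[0,0,3.0,0,0,0,100],[0,0,3.0,0,0,0,100],[0,0,0,0,0,0,100]]]' 
python3 - <<'E'
from h import *
print(move([.5435,-.091,.023],103))
E
```

```text
time: 5.57
ee_pos: [0.5568, -0.098, 0.0827]
tcp_rot: [178.1, 0.8, 102.2]
wrist_force: [-0.2, 0.7, -1.1]
opening: 0.0856
([1.04, -1.34, 5.92], [0.032, 0.014, -0.014])
```

```bash

python3 -m pendant '[[[1.0,-1.3,0,0.03,0.014,-0.014,100],[0,0,0,0,0,0,100]]]' 
python3 - <<'E'
from h import *
print(move([.5435,-.091,.023],103))
E
```

```text
time: 5.73
ee_pos: [0.5428, -0.0923, 0.0843]
tcp_rot: [179.8, 0.0, 102.7]
wrist_force: [-0.4, 0.5, 0.4]
opening: 0.0854
([0.12, 0.07, 6.13], [0.003, 0.001, -0.006])
```

```bash

python3 -m pendant '[[[0.1,0,1.3,0,0,0,100],[0,0,1.3,0,0,0,100],[0,0,1.3,0,0,0,100],[0,0,1.3,0,0,0,100],[0,0,0,0,0,0,100]]]' 
python3 - <<'E'
from h import *
print(move([.5435,-.091,.023],103))
E
```

```text
time: 6.15
ee_pos: [0.5492, -0.0939, 0.034]
tcp_rot: [179.1, 0.4, 102.2]
wrist_force: [0.3, 0.6, -0.7]
opening: 0.0856
([0.41, -0.51, 1.09], [0.016, 0.006, -0.013])
```

```bash

python3 -m pendant '[[[0.4,-0.5,0.6,0.016,0.006,-0.013,100],[0,-0.1,0.5,0,0,0,100],[0,0,0,0,0,0,100]]]' 
python3 -m pendant '[[[0,0,0,0,0,0,0],[0,0,0,0,0,0,0],[0,0,0,0,0,0,0],[0,0,0,0,0,0,0],[0,0,0,0,0,0,0]]]' 50
python3 -m pendant '[[[0,0,0,0,0,0,0],[0,0,0,0,0,0,0],[0,0,0,0,0,0,0]]]' 50
```

```text
time: 6.4
ee_pos: [0.5428, -0.0916, 0.0223]
tcp_rot: [180.0, 0.0, 103.0]
wrist_force: [0.8, 0.6, 0.1]
opening: 0.0854
time: 6.82
ee_pos: [0.5439, -0.0919, 0.0246]
tcp_rot: [179.8, 0.1, 103.0]
wrist_force: [-4.2, -1.0, 7.2]
opening: 0.0255
time: 7.07
ee_pos: [0.5444, -0.092, 0.0258]
tcp_rot: [179.8, 0.2, 103.0]
wrist_force: [0.3, -0.6, -2.8]
opening: 0.004
```

The jaws closed without holding anything, so I'll look.

```bash
python3 - <<'E'
from look import *
a=bot.camera("wrist"); b=bot.camera("scene"); K,P=campose("scene")
c=cv2.resize(b[190:330,130:300],None,fx=3,fy=3)
cv2.imwrite("pics/p3.png",np.hstack([a[:,100:460][:420],c[:420,:430]])[:,:,::-1])
E
```

```text
(no output)
```

View pics/p3.png

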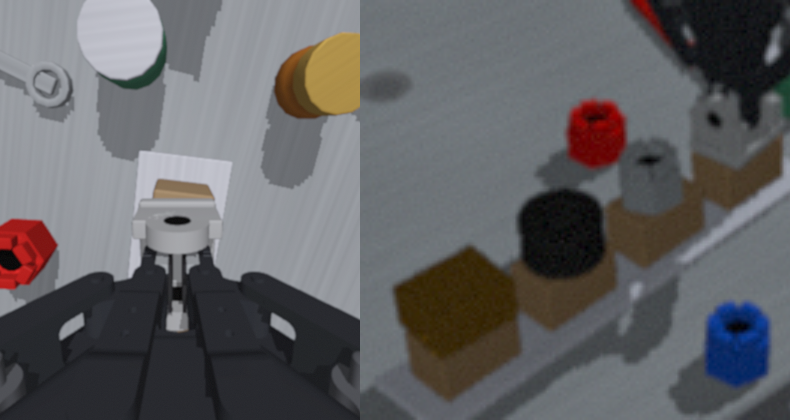

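```bash
python3 - <<'E'
from look import *
o=bot.get_obs(); print(o["ee_pos"],o["opening"],o["wrist_force"],o["tcp_rot"])
t=o["ee_pos"]; out=[]
for c in ["scene","side"]:
    K,P=campose(c); b=bot.camera(c)[:,:,::-1].copy()
    for d in bot.mark_of(c,"bracket")[:2]: print(c,d["uv"],onz(K,P,d["uv"],.04),d["confidence"])
    print(proj(K,P,t),proj(K,P,t+[0,0,.019]))
    u=proj(K,P,t+[0,0,.03]).astype(int)
    cr=b[u[1]-45:u[1]+45,u[0]-45:u[0]+45]; cr=cv2.resize(cr,(400,400),interpolation=cv2.INTER_CUBIC)
    for q,col in [(t,(0,0,255)),(t+[0,0,.019],(0,255,0))]:
        v=(proj(K,P,q)-u+45)*400/90; cv2.drawMarker(cr,tuple(int(x) for x in v),col,0,12)
    out.append(cr)
cv2.imwrite("pics/p4.png",np.hstack(out))
E
```

```text
[ 0.54441089 -0.09204592  0.02574722] 0.004327006313329214 [ 0.0373264  -0.21891339  0.0568156 ] [1.79764181e+02 1.63251643e-01 1.02954528e+02]
[254.11786216 243.31508209] [253.96126431 235.47488083]
side [286.3, 240.4] [ 0.54977168 -0.08457852  0.04      ] 0.67
[284.84336989 248.25391324] [284.92818388 240.8310437 ]
```

View pics/p4.png

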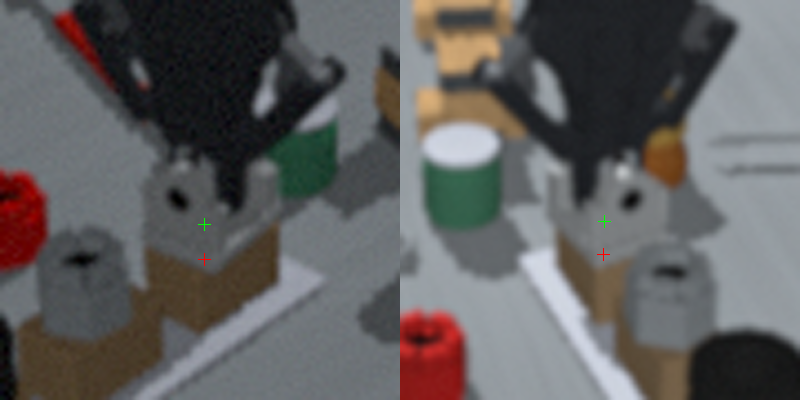

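```bash

python3 -m pendant '[[[0,0,0,0,0,0,100],[0,0,0,0,0,0,100],[0,0,0,0,0,0,100],[0,0,0,0,0,0,100],[0,0,0,0,0,0,100]]]' 50
python3 - <<'E'
from look import *
a=bot.camera("wrist"); t=bot.get_obs()["ee_pos"]; out=[a[90:420,80:475,::-1]]
K,P=campose("side"); b=bot.camera("side")[:,:,::-1].copy()
u=proj(K,P,t+[0,0,.03]).astype(int)
out.append(cv2.resize(b[u[1]-45:u[1]+45,u[0]-50:u[0]+50],(395,330),interpolation=cv2.INTER_CUBIC))
cv2.imwrite("pics/p5.png",np.hstack(out))
E
```

```text
time: 7.78
ee_pos: [0.5445, -0.0921, 0.0259]
tcp_rot: [179.8, 0.2, 103.0]
wrist_force: [-0.7, -0.5, -0.2]
opening: 0.0647
```

View pics/p5.png

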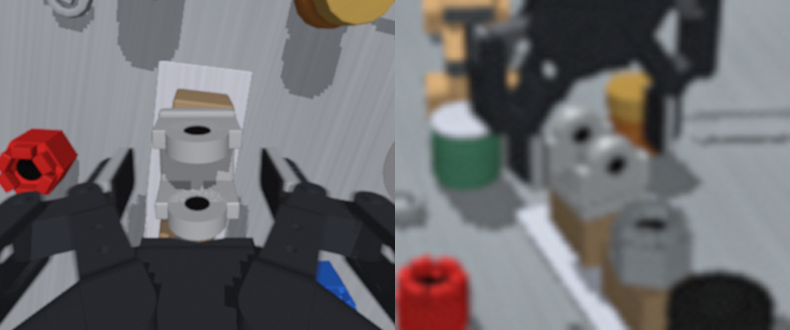

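Open fingertips sit about 20 mm behind the nominal TCP, so the jaws passed over the 9 mm foot. The bracket is undisturbed and square to the jaws. The pads are 22 mm wide and fit between the ears, so I'll shift along the row to grip the left ear's full 40 mm width.

```bash
python3 - <<'E'
from look import *
K,P=campose("wrist"); o=bot.get_obs(); r=R.from_euler('xyz',o["tcp_rot"],degrees=True)
for uv in [(277,212),(277,290)]: print((r.inv().apply(onz(K,P,uv,.085)-o["ee_pos"])*1000).round(1))
E
python3 -m pendant '[[[0.6,0,0,0,0,0,100],[0.6,-0.05,0.4,0,0,0,100],[0,-0.1,0.4,0,0,0,100],[0,0,0,0,0,0,100]]]'
```

```text
[ 30.8  -0.1 -59.2]
[ -3.2  -0.1 -59.1]
time: 8.22
ee_pos: [0.5401, -0.0794, 0.0172]
tcp_rot: [179.7, 0.2, 102.9]
wrist_force: [0.6, -0.2, -1.1]
opening: 0.0854
```

```bash

python3 -m pendant '[[[0,0.1,0,0,0,0,0],[0,0,0,0,0,0,0],[0,0,0,0,0,0,0],[0,0,0,0,0,0,0],[0,0,0,0,0,0,0]]]' 70
python3 -m pendant '[[[0,0,0,0,0,0,0],[0,0,0,0,0,0,0]]]' 70
python3 - <<'E'
from look import *
a=bot.camera("wrist"); t=bot.get_obs()["ee_pos"]; out=[a[90:420,80:475,::-1]]
K,P=campose("side"); b=bot.camera("side")[:,:,::-1].copy()
u=proj(K,P,t+[0,0,.03]).astype(int)
out.append(cv2.resize(b[u[1]-45:u[1]+45,u[0]-50:u[0]+50],(395,330),interpolation=cv2.INTER_CUBIC))
cv2.imwrite("pics/p6.png",np.hstack(out))
E
```

```text
time: 8.63
ee_pos: [0.541, -0.0789, 0.0171]
tcp_rot: [179.7, 0.2, 103.0]
wrist_force: [0.7, 1.6, -0.6]
opening: 0.0385
time: 8.8
ee_pos: [0.541, -0.0789, 0.0171]
tcp_rot: [179.7, 0.1, 103.0]
wrist_force: [-0.4, 0.9, -0.5]
opening: 0.0389
```

View pics/p6.png

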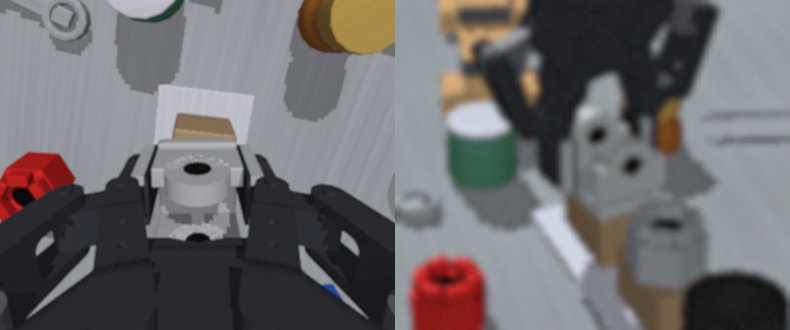

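The bracket is gripped by its left ear, with an opening of 39 mm. I'll lift and carry it towards the rack.

```bash

python3 -m pendant '[[[0,0,-1,0,0,0,0],[0,0,-3,0,0,0,0],[0,0,-3.5,0,0,0,0],[0,0,-3.5,0,0,0,0],[0,0,-3.5,0,0,0,0]]]'
python3 -m pendant '[[[1,0.2,-3,0,0,0,0],[3,0.6,-1,0,0,0.05,0],[3.5,0.8,0,0,0,0.05,0],[3.5,0.8,0,0,0,0.03,0],[3.5,0.8,0,0,0,0,0]]]'
python3 -m pendant '[[[1.5,0,0,0,0,0,0],[0,0,0,0,0,0,0]]]'
python3 - <<'E'
from look import *
look("w7",[("rack",0),("bracket",.1)])
for d in bot.masks_of("wrist","rack")[:1]: print(d["extent"],d["confidence"])
E
```

```text
time: 9.32
ee_pos: [0.5343, -0.0781, 0.1585]
tcp_rot: [-179.2, -0.2, 103.0]
wrist_force: [1.3, -0.1, -1.8]
opening: 0.0384
time: 9.73
ee_pos: [0.5457, 0.0678, 0.2135]
tcp_rot: [-180.0, 0.1, 94.5]
wrist_force: [-0.4, 0.1, -3.3]
opening: 0.0389
time: 9.9
ee_pos: [0.5444, 0.0891, 0.2145]
tcp_rot: [180.0, 0.0, 94.8]
wrist_force: [-0.5, -0.4, -2.6]
opening: 0.0387
rack [280.  78.] [0.5386 0.2031] 0.89
bracket [276. 273.] [ 0.5507 -0.0025] 0.67
[231.8, 1.0, 313.1, 210.6] 0.82
```

View pics/w7.png

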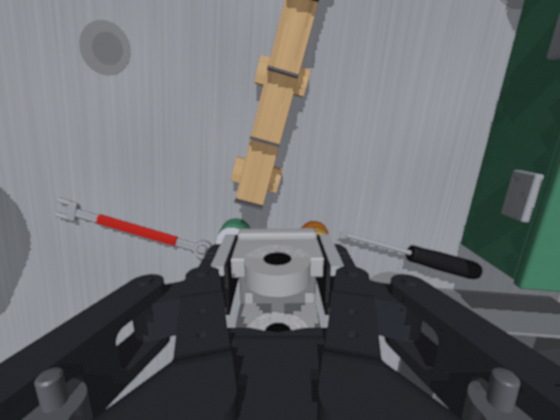

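```bash
cat > rack.py <<'E'
from look import *
import sys
E
python3 - <<'E'
from look import *
K,P=campose("wrist"); im=bot.camera("wrist")
for uv in [(251,203),(265,142),(284,70)]: print(onz(K,P,uv,.052).round(4))
# both edges of the rail top near fin1 / bay
for uv in [(237,201),(266,205)]: print("rail edge",onz(K,P,uv,.04).round(4))
c=cv2.resize(im[0:215,200:340],None,fx=2.75,fy=2.75,interpolation=cv2.INTER_CUBIC)
S=bot.camera("side"); s2=cv2.resize(S[150:250,200:320],None,fx=3.4,fy=5.9,interpolation=cv2.INTER_CUBIC)
cv2.imwrite("pics/p8.png",np.hstack([c[:590],s2[:590]])[:,:,::-1])
E
```

```text
[0.5168 0.0553 0.052 ]
[0.5283 0.1262 0.052 ]
[0.5429 0.2009 0.052 ]
rail edge [0.4991 0.053  0.04  ]
rail edge [0.5342 0.0508 0.04  ]
```

View pics/p8.png

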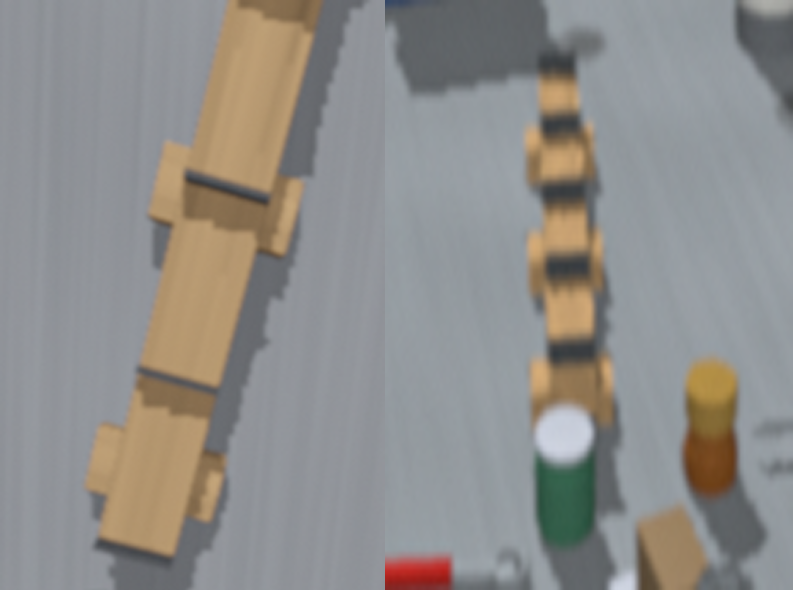

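The zoom shows three fin tops at about (249,198), (265,137) and (283,67) in the wrist image, which puts the rack yaw near -10° and its centre near (0.544, 0.202). Its low feet sit under the end bay and the centre. I'll go above the first bay and refine the fin positions numerically.

```bash

cat > fins.py <<'E'
from look import *
def fins():
    K,P=campose("wrist"); im=bot.camera("wrist")
    hsv=cv2.cvtColor(im,cv2.COLOR_RGB2HSV)
    wood=((hsv[...,0]>8)&(hsv[...,0]<28)&(hsv[...,1]>70)&(hsv[...,2]>60)).astype(np.uint8)
    reg=cv2.morphologyEx(wood,cv2.MORPH_CLOSE,np.ones((19,19)))
    dark=((im.max(2)<85)&(hsv[...,1]<90)).astype(np.uint8)*cv2.dilate(reg,np.ones((5,5)))
    n,l,s,c=cv2.connectedComponentsWithStats(dark)
    for i in range(1,n):
        if s[i,4]>40: print(s[i].tolist(),c[i].round(1),onz(K,P,c[i],.048)[:2].round(4))
    return im
E
python3 -m pendant '[[[0.3,-1.2,2,0,0,0.12,0],[0.7,-0.8,2,0,0,0.12,0],[0.3,0,2,0,0,0.02,0],[0,0,2,0,0,0,0],[0,0,0,0,0,0,0]]]'
python3 - <<'E'
from fins import *
fins(); print(move([.5262,.1036,.019],79.8))
E
```

```text
time: 10.62
ee_pos: [0.5256, 0.092, 0.1324]
tcp_rot: [179.8, 0.0, 78.4]
wrist_force: [-0.0, 0.4, -3.8]
opening: 0.0386
[246, 58, 42, 4, 130] [265.8  59.1] [0.5401 0.2028]
[341, 245, 37, 39, 151] [357.3 266.8] [0.5866 0.0095]
[319, 313, 11, 16, 83] [325.2 320.7] [ 0.5474 -0.043 ]
([1.14, -0.29, 11.54], [0.005, 0.0, -0.024])
```

```bash

cat >> fins.py <<'E'
def rail(r0,r1):
    K,P=campose("wrist"); im=bot.camera("wrist"); hsv=cv2.cvtColor(im,cv2.COLOR_RGB2HSV)
    wood=(hsv[...,0]>8)&(hsv[...,0]<28)&(hsv[...,1]>70)&(hsv[...,2]>110)
    for r in range(r0,r1,12):
        x=np.flatnonzero(wood[r,180:380])+180
        if len(x): a,b=onz(K,P,(x[0],r),.04),onz(K,P,(x[-1],r),.04); print(r,x[0],x[-1],((a+b)/2)[:2].round(4),"w",round(np.hypot(*(a-b)[:2])*1000,1))
E
python3 - <<'E'
from fins import *
rail(4,220)
E
```

```text
4 244 286 [0.5486 0.2435] w 32.8
16 245 286 [0.5472 0.2353] w 32.3
28 245 286 [0.5454 0.227 ] w 32.6
40 246 286 [0.544  0.2185] w 32.2
52 233 300 [0.5425 0.2098] w 54.4
64 234 300 [0.541 0.201] w 54.1
76 235 300 [0.5395 0.1919] w 53.8
88 247 287 [0.5371 0.1829] w 33.4
100 248 287 [0.5355 0.1735] w 32.9
112 249 287 [0.5339 0.1639] w 32.4
124 249 287 [0.5319 0.1542] w 32.7
136 250 287 [0.5302 0.1443] w 32.2
148 250 287 [0.528  0.1342] w 32.5
160 251 287 [0.5262 0.1238] w 32.0
172 251 287 [0.524  0.1132] w 32.3
184 240 299 [0.5221 0.1024] w 53.6
196 241 300 [0.5207 0.0912] w 54.2
208 241 299 [0.5179 0.08  ] w 53.8
```

Rail centreline fits well: yaw -10.5°, centre (0.541, 0.203), width about 33 mm against 34. Lowering into the first bay.

```bash

python3 -m pendant '[[[1.2,-0.45,0.5,0,0,-0.02,0],[0,-0.2,2,0,0,0,0],[0,-0.25,2.2,0,0,0,0],[0,-0.25,2.2,0,0,0,0],[0,-0.1,1.2,0,0,0,0]]]'
python3 -m pendant '[[[0,0,0,0,0,0,0]]]'
python3 - <<'E'
from h import *
print(move([.5233,.1043,.018],79.5))
E
```

```text
time: 11.13
ee_pos: [0.524, 0.1083, 0.0632]
tcp_rot: [178.7, -0.4, 79.8]
wrist_force: [-1.0, -0.4, -3.8]
opening: 0.0386
time: 11.22
ee_pos: [0.5232, 0.1085, 0.0618]
tcp_rot: [178.8, -0.4, 79.8]
wrist_force: [-0.2, 0.5, -2.4]
opening: 0.0389
([-0.44, -0.01, 4.38], [0.021, -0.007, 0.005])
```

```bash

python3 -m pendant '[[[-0.4,-0.1,1,0.02,-0.007,0,0],[-0.05,-0.15,1.2,0,0,0,0],[-0.05,-0.1,1,0,0,0,0],[0,0,0,0,0,0,0]]]'
python3 - <<'E'
from h import *
print(move([.5233,.1043,.018],79.5))
E
```

```text
time: 11.55
ee_pos: [0.5212, 0.1045, 0.031]
tcp_rot: [179.8, -0.0, 79.8]
wrist_force: [-0.1, -0.1, -5.1]
opening: 0.0386
([0.02, 0.2, 1.3], [0.003, -0.001, 0.006])
```

```bash

python3 -m pendant '[[[0,0.2,0.6,0,0,0.005,0],[0,-0.05,0.5,0,0,0,0],[0,0,0.1,0,0,0,0],[0,0,0,0,0,0,0]]]'
python3 -m pendant '[[[0,0,0.1,0,0,0,0],[0,0,0,0,0,0,0]]]'
```

```text
time: 11.88
ee_pos: [0.5236, 0.1041, 0.0183]
tcp_rot: [179.8, -0.1, 79.5]
wrist_force: [-0.6, 1.1, -3.0]
opening: 0.0387
time: 12.05
ee_pos: [0.5237, 0.1041, 0.0175]
tcp_rot: [179.8, -0.1, 79.5]
wrist_force: [-0.7, -0.5, -3.1]
opening: 0.0382
```

```bash

python3 -m pendant '[[[0,0,0.1,0,0,0,0],[0,0,0,0,0,0,0]]]'
python3 -m pendant '[[[0,0,0.1,0,0,0,0],[0,0,0,0,0,0,0]]]'
python3 - <<'E'
from look import *
a=bot.camera("wrist"); t=bot.get_obs()["ee_pos"]; out=[a[90:420,80:475,::-1]]
K,P=campose("side"); b=bot.camera("side")[:,:,::-1].copy()
u=proj(K,P,t+[0,0,.03]).astype(int)
out.append(cv2.resize(b[u[1]-45:u[1]+45,u[0]-50:u[0]+50],(395,330),interpolation=cv2.INTER_CUBIC))
cv2.imwrite("pics/p9.png",np.hstack(out))
E
```

```text
time: 12.22
ee_pos: [0.5241, 0.1043, 0.0175]
tcp_rot: [179.7, -0.1, 79.5]
wrist_force: [0.2, 0.5, -3.4]
opening: 0.0386
time: 12.38
ee_pos: [0.5244, 0.1045, 0.0174]
tcp_rot: [179.6, -0.1, 79.5]
wrist_force: [0.1, 0.1, -2.5]
opening: 0.0384
```

View pics/p9.png

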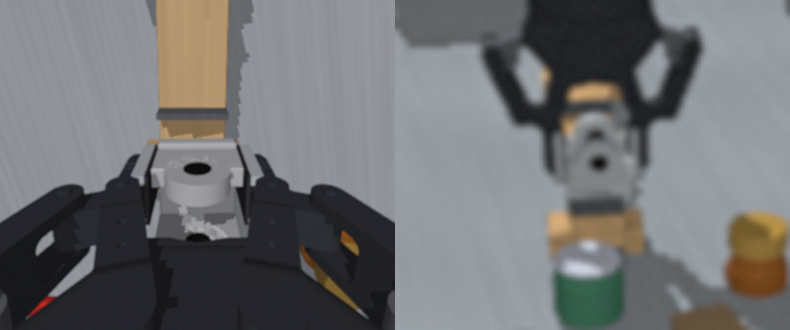

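The bracket lines up with the rail (rail centre at crop column 193, bracket at 197) and sits clear of the next fin. I'll ease it down until the force shows contact.

```bash

python3 -m pendant '[[[0,-0.1,0.3,0.005,0,0,0],[0,0,0,0,0,0,0]]]'
python3 -m pendant '[[[0,0,0.2,0,0,0,0],[0,0,0,0,0,0,0]]]'
```

```text
time: 12.65
ee_pos: [0.5251, 0.1046, 0.018]
tcp_rot: [179.7, -0.2, 79.5]
wrist_force: [-1.1, -0.5, -3.5]
opening: 0.0389
time: 12.82
ee_pos: [0.5258, 0.1048, 0.0173]
tcp_rot: [179.5, -0.2, 79.5]
wrist_force: [-1.2, 0.3, -1.0]
opening: 0.0384
```

```bash

python3 -m pendant '[[[0,-0.35,-0.1,0.008,0,0,0],[0,0,0,0,0,0,0]]]'
python3 -m pendant '[[[0,0,0,0,0,0,50],[0,0,0,0,0,0,50],[0,0,0,0,0,0,60],[0,0,0,0,0,0,70],[0,0,0,0,0,0,100]]]'
```

```text
time: 12.98
ee_pos: [0.5218, 0.1054, 0.0176]
tcp_rot: [-179.9, -0.2, 79.5]
wrist_force: [-0.4, -0.5, -3.1]
opening: 0.0385
time: 13.4
ee_pos: [0.5219, 0.1055, 0.0169]
tcp_rot: [-179.9, -0.2, 79.5]
wrist_force: [0.5, -0.6, -0.7]
opening: 0.07
```

```bash

python3 -m pendant '[[[0,0,-1.5,0,0,0,100],[0,0,-3,0,0,0,100],[0,0,-3.5,0,0,0,100],[0,0,-3.5,0,0,0,100],[-1.5,0.5,-1,0,0,0,100]]]'
python3 -m pendant '[[[-3.5,1.1,0,0,0,0,100],[-3.5,1.1,0,0,0,0,100],[-3.5,1.1,0,0,0,0,100],[-3.5,1.1,0,0,0,0,100],[-3.5,1.1,0,0,0,0,100]]]'
python3 -m pendant '[[[-3.5,1.1,0,0,0,0,100],[-3.4,0.9,0,0,0,-0.12,100],[0,0,0,0,0,-0.12,100],[0,0,0,0,0,-0.04,100],[0,0,0,0,0,0,100]]]'
cat > part.py <<'E'
from look import *
def part(t,h,z=.04):
    "position estimates in tool mm and world; outline angle"
    K,P=campose("wrist"); im=bot.camera("wrist"); o=bot.get_obs(); r=R.from_euler('xyz',o["tcp_rot"],degrees=True)
    f=lambda X:(r.inv().apply(X-o["ee_pos"])*1000).round(1)
    for d in bot.mark_of("wrist",t)[:3]:
        X=onz(K,P,d["uv"],z); print("mark",np.round(d["uv"]),X[:2].round(4),"tool",f(X),round(d["confidence"],2))
    for d in bot.masks_of("wrist",t)[:3]:
        l,a,rr,b=d["extent"]; c=cv2.minAreaRect(np.argwhere(d["pixels"])[:,::-1].astype(np.float32))
        print("mask",np.round(d["extent"]),"L",f(onz(K,P,(l,(a+b)/2),h)),"R",f(onz(K,P,(rr,(a+b)/2),h)),"bottom",f(onz(K,P,((l+rr)/2,b),h)),"rect",np.round(c[1]),round(c[2],1),round(d["confidence"],2))
    return im
E
python3 - <<'E'
from part import *
im=part("nut",.064); cv2.imwrite("pics/w10.png",cv2.resize(im[60:330,130:430,::-1],None,fx=2,fy=2)); print(move([.5533,-.1657,.12],95.7))
E
```

```text
time: 13.82
ee_pos: [0.5212, 0.0901, 0.1422]
tcp_rot: [-179.4, -0.1, 79.6]
wrist_force: [1.2, -0.5, 1.1]
opening: 0.0854
time: 14.23
ee_pos: [0.5476, -0.0941, 0.1484]
tcp_rot: [179.9, -0.2, 80.2]
wrist_force: [0.4, 0.5, -0.1]
opening: 0.0854
time: 14.65
ee_pos: [0.5555, -0.178, 0.1477]
tcp_rot: [179.8, -0.1, 96.4]
wrist_force: [-0.8, -0.0, -0.3]
opening: 0.0852
mark [272. 181.] [ 0.5504 -0.1688] tool [  9.1  -4.4 107.7] 0.94
mark [372. 211.] [ 0.6501 -0.1878] tool [-20.7  92.6 108. ] 0.94
mark [177. 132.] [ 0.4591 -0.1337] tool [ 54.  -91.3 107.5] 0.75
mask [250. 159. 295. 206.] L [ 12.5 -23.   83.6] R [12.5 15.9 83.8] bottom [-8.5 -3.6 83.7] rect [47. 42.] 90.0 0.92
mask [353. 191. 401. 234.] L [-14.8  68.2  83.9] R [-14.8 110.7  84. ] bottom [-34.9  91.2  83.9] rect [45. 37.] 48.4 0.84
mask [147. 111. 195. 149.] L [  56.9 -108.2   83.4] R [ 57.  -67.8  83.6] bottom [ 41.2 -89.4  83.5] rect [39. 49.] 90.0 0.79
([1.1, -0.12, 2.79], [0.004, -0.002, 0.01])
```

View pics/w10.png

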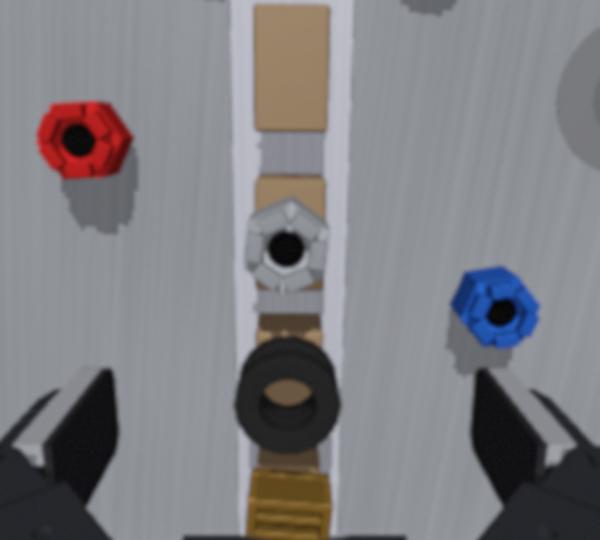

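Nut: top corners at crop (293,198) and (283,290), so it is turned about 6° clockwise of the jaws. Its centre is 10 mm ahead of the tool. I'll align and descend.

```bash

python3 -m pendant '[[[1.0,-0.35,0,0,0,0.09,100],[0.05,-0.25,2,0,0,0,100],[0.1,-0.3,2.5,0,0,0,100],[0.1,-0.3,2.5,0,0,0,100],[0,0,0,0,0,0,100]]]'
python3 - <<'E'
from h import *
print(move([.551,-.1675,.017],91))
E
```

```text
time: 15.22
ee_pos: [0.5441, -0.1608, 0.078]
tcp_rot: [179.5, -0.1, 90.7]
wrist_force: [-0.5, 0.0, -0.6]
opening: 0.0853
([-0.69, 0.63, 6.11], [0.008, -0.001, -0.006])
```

```bash

python3 -m pendant '[[[-0.7,0.6,0.5,0.008,0,-0.006,100],[0,-0.1,1.5,0,0,0,100],[0,-0.1,1.5,0,0,0,100],[0,-0.1,1.5,0,0,0,100],[0,0,0,0,0,0,100]]]'
python3 - <<'E'
from h import *
print(move([.551,-.1675,.017],91))
E
```

```text
time: 15.63
ee_pos: [0.5496, -0.1652, 0.0322]
tcp_rot: [179.8, -0.0, 91.0]
wrist_force: [-0.1, -0.0, -1.0]
opening: 0.0854
([-0.23, 0.13, 1.52], [0.004, -0.0, 0.0])
```

```bash

python3 -m pendant '[[[-0.25,0.1,0.8,0.004,0,0,100],[0,-0.05,0.8,0,0,0,100],[0,0,0,0,0,0,100]]]'
python3 -m pendant '[[[0,0,0,0,0,0,0],[0,0,0,0,0,0,0],[0,0,0,0,0,0,0],[0,0,0,0,0,0,0],[0,0,0,0,0,0,0]]]' 70
python3 -m pendant '[[[0,0,0,0,0,0,0],[0,0,0,0,0,0,0]]]'
python3 - <<'E'
from look import *
a=bot.camera("wrist"); t=bot.get_obs()["ee_pos"]; out=[a[90:420,80:475,::-1]]
K,P=campose("side"); b=bot.camera("side")[:,:,::-1].copy()
u=proj(K,P,t+[0,0,.03]).astype(int)
out.append(cv2.resize(b[u[1]-45:u[1]+45,u[0]-50:u[0]+50],(395,330),interpolation=cv2.INTER_CUBIC))
cv2.imwrite("pics/p11.png",np.hstack(out))
E
```

```text
time: 15.88
ee_pos: [0.5522, -0.1674, 0.0189]
tcp_rot: [179.8, 0.1, 91.0]
wrist_force: [-0.7, -1.0, 0.1]
opening: 0.0852
time: 16.3
ee_pos: [0.5536, -0.1678, 0.0219]
tcp_rot: [179.6, 0.1, 91.0]
wrist_force: [-0.1, 0.4, -1.3]
opening: 0.0341
time: 16.47
ee_pos: [0.5536, -0.1678, 0.022]
tcp_rot: [179.6, 0.1, 91.0]
wrist_force: [0.5, -0.1, -1.9]
opening: 0.0343
```

```bash

python3 -m pendant '[[[0,0,-1,0,0,0,0],[0,0,-3,0,0,0,0],[0,0,-3.5,0,0,0,0],[0,0,-3.5,0,0,0,0],[1,0,-3,0,0,0,0]]]'
python3 -m pendant '[[[3.6,-0.2,0,0,0,0,0],[3.6,-0.2,0,0,0,0,0],[3.6,-0.2,0,0,0,0,0],[3.6,-0.2,0,0,0,0,0],[3.6,-0.2,0,0,0,0,0]]]'
python3 -m pendant '[[[3.6,-0.2,0,0,0,0,0],[3.6,-0.2,0,0,0,0,0],[3.6,-0.2,0,0,0,0.1,0],[1,0,0,0,0,0.1,0],[0,0,0,0,0,0,0]]]'
python3 - <<'E'
from fins import *
from part import part
o=bot.get_obs(); print(o["ee_pos"])
print(move([.5345,.166,.024],79.5)); rail(4,220); part("nut",.15,.15)
E
```

```text
time: 16.98
ee_pos: [0.5474, -0.157, 0.1595]
tcp_rot: [-179.5, -0.1, 90.9]
wrist_force: [0.7, -0.6, -2.8]
opening: 0.0346
time: 17.4
ee_pos: [0.5377, 0.0232, 0.1729]
tcp_rot: [179.6, 0.1, 90.3]
wrist_force: [0.5, 0.7, -2.8]
opening: 0.0345
time: 17.82
ee_pos: [0.5292, 0.1529, 0.1769]
tcp_rot: [179.5, -0.2, 78.8]
wrist_force: [0.2, -0.0, -1.9]
opening: 0.0345
[0.52920924 0.15290139 0.17685452]
([1.34, 0.13, 15.29], [0.009, -0.003, -0.013])
4 245 305 [0.5619 0.3175] w 54.6
16 246 305 [0.5604 0.3079] w 54.2
28 257 294 [0.5584 0.2982] w 34.3
40 258 293 [0.5564 0.2884] w 32.7
64 259 293 [0.5528 0.268 ] w 32.4
76 259 293 [0.5507 0.2576] w 32.7
88 260 293 [0.5491 0.2468] w 32.1
100 260 293 [0.5469 0.236 ] w 32.4
112 260 293 [0.5447 0.2249] w 32.7
124 249 303 [0.5419 0.2137] w 54.1
136 250 304 [0.5406 0.2019] w 54.7
148 260 293 [0.5377 0.1903] w 33.7
160 261 293 [0.5358 0.1782] w 33.1
172 262 293 [0.5339 0.1658] w 32.4
184 262 293 [0.5314 0.1532] w 32.7
196 262 293 [0.5288 0.1404] w 33.1
mark [277. 243.] [0.5261 0.1332] tool [-18.   -0.2  26.8] 0.6
mark [411. 389.] [ 0.61   -0.0162] tool [-148.7  110.5   27.4] 0.6
mask [235. 205. 316. 303.] L [-26.5 -30.5  26.5] R [-26.9  27.6  27. ] bottom [-66.8  -1.6  26.6] rect [79. 97.] 1.8 0.6
mask [413. 382. 428. 391.] L [-146.1  111.7   27.5] R [-146.2  124.    27.6] bottom [-150.8  118.4   27.5] rect [17.  4.] 38.7 0.54
```

View pics/p11.png

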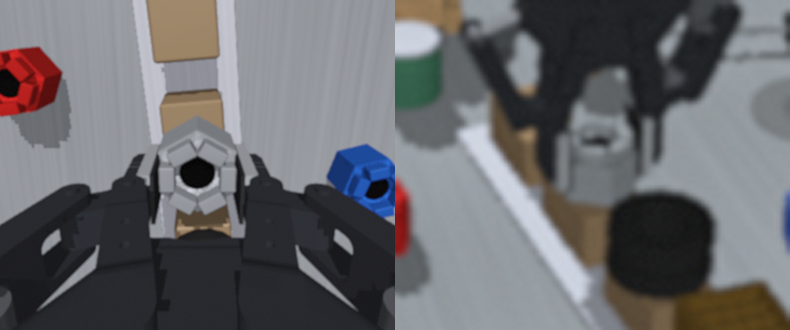

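Nut held square and centred in the pads. Lowering into bay 2 from the right.

```bash

python3 -m pendant '[[[1.3,0.1,1,0.009,-0.003,-0.013,0],[0,-0.1,3,0,0,0,0],[0,-0.1,3,0,0,0,0],[0,-0.1,2.5,0,0,0,0],[0,0,1,0,0,0,0]]]'
python3 -m pendant '[[[0,0,0,0,0,0,0]]]'
python3 - <<'E'
from h import *
print(move([.534,.166,.0225],79.5))
E
```

```text
time: 18.43
ee_pos: [0.534, 0.1588, 0.0705]
tcp_rot: [179.7, -0.1, 79.8]
wrist_force: [0.4, -1.2, -2.9]
opening: 0.0345
time: 18.52
ee_pos: [0.533, 0.1578, 0.0679]
tcp_rot: [179.9, 0.0, 79.8]
wrist_force: [-0.7, 0.0, -2.5]
opening: 0.0345
([0.83, -0.05, 4.54], [0.002, 0.0, 0.005])
```

```bash

python3 -m pendant '[[[0.8,-0.05,0.5,0,0,0.005,0],[0,-0.05,1.5,0,0,0,0],[0,-0.05,1.3,0,0,0,0],[0,0,0,0,0,0,0]]]'
python3 - <<'E'
from h import *
print(move([.534,.166,.0225],79.5))
E
```

```text
time: 18.85
ee_pos: [0.5356, 0.1665, 0.0368]
tcp_rot: [179.7, -0.1, 79.4]
wrist_force: [-0.3, -0.6, -3.0]
opening: 0.0342
([-0.09, -0.16, 1.43], [0.005, -0.002, -0.002])
```

```bash

python3 -m pendant '[[[-0.1,-0.2,0.7,0.005,0,0,0],[0,-0.05,0.7,0,0,0,0],[0,0,0,0,0,0,0]]]'
python3 - <<'E'
from h import *
print(move([.534,.166,.0225],79.5),bot.get_obs()["wrist_force"])
E
```

```text
time: 19.1
ee_pos: [0.5342, 0.1668, 0.0239]
tcp_rot: [179.9, -0.2, 79.4]
wrist_force: [-0.2, -0.3, -2.0]
opening: 0.0345
([-0.08, -0.0, 0.13], [0.002, -0.003, -0.001]) [-0.15025419 -0.33882169 -1.9598136 ]
```

```bash

python3 -m pendant '[[[-0.05,0,0.25,0,0,0,0],[0,0,0,0,0,0,0],[0,0,0,0,0,0,0]]]'
python3 -m pendant '[[[0,0,0,0,0,0,50],[0,0,0,0,0,0,60],[0,0,0,0,0,0,70],[0,0,0,0,0,0,100],[0,0,0,0,0,0,100]]]'
python3 -m pendant '[[[0,0,-1.5,0,0,0,100],[0,0,-3,0,0,0,100],[0,0,-3.5,0,0,0,100],[0,0,-3.5,0,0,0,100],[-1.5,0.4,-1.5,0,0,0,100]]]'
python3 - <<'E'
from part import *
part("nut",.064); part("bracket",.085)
E
python3 -m pendant '[[[-3.6,0.95,0,0,0,0,100],[-3.6,0.95,0,0,0,0,100],[-3.6,0.95,0,0,0,0,100],[-3.6,0.95,0,0,0,0,100],[-3.6,0.95,0,0,0,0,100]]]'
python3 -m pendant '[[[-3.6,0.95,0,0,0,0,100],[-3.6,0.95,0,0,0,0,100],[-3.6,0.95,0,0,0,0,100],[-3.6,0.95,0,0,0,0,100],[-3.6,0.95,0,0,0,0,100]]]'
python3 -m pendant '[[[0,0,0,0,0,-0.12,100],[0,0,0,0,0,-0.12,100],[0,0,0,0,0,-0.04,100],[0,0,0,0,0,0,100]]]'
python3 - <<'E'
from part import *
part("grommet",.07); part("grille",.068); print(move([.5607,-.2403,.02],95.7))
E
```

```text
time: 19.35
ee_pos: [0.5348, 0.1665, 0.0225]
tcp_rot: [179.8, -0.2, 79.4]
wrist_force: [0.3, -0.2, -1.6]
opening: 0.0343
time: 19.77
ee_pos: [0.536, 0.1668, 0.0245]
tcp_rot: [179.6, -0.3, 79.4]
wrist_force: [-0.9, -0.6, 0.3]
opening: 0.0812
time: 20.18
ee_pos: [0.5329, 0.1511, 0.154]
tcp_rot: [-179.9, -0.1, 79.5]
wrist_force: [0.7, 0.7, -0.0]
opening: 0.0854
mark [275. 173.] [0.5343 0.1669] tool [ 18.3  -3.  116. ] 0.74
mask [255. 150. 298. 199.] L [ 21.7 -20.9  92. ] R [21.7 16.7 92. ] bottom [-0.6 -2.1 91.9] rect [46. 40.] 90.0 0.88
mark [273. 248.] [0.5178 0.0893] tool [-61.6  -2.5 109.5] 0.64
mask [249. 227. 298. 291.] L [-51.3 -23.2  64.6] R [-51.3  19.7  64.4] bottom [-82.5  -1.9  64.5] rect [65. 43.] 90.0 0.76
time: 20.9
ee_pos: [0.5429, -0.0338, 0.1397]
tcp_rot: [-178.9, 0.1, 80.2]
wrist_force: [0.1, -0.1, 1.2]
opening: 0.0856
time: 21.32
ee_pos: [0.5559, -0.2257, 0.131]
tcp_rot: [-178.3, 0.0, 80.4]
wrist_force: [0.4, 0.6, -0.6]
opening: 0.0851
time: 21.65
ee_pos: [0.5532, -0.2327, 0.1222]
tcp_rot: [-177.8, -0.7, 96.6]
wrist_force: [-1.0, -0.2, 0.6]
opening: 0.0857
mark [287. 208.] [ 0.5596 -0.2405] tool [-9.7  8.7 81.6] 0.78
mark [292.  32.] [ 0.5462 -0.1014] tool [130.   11.2  83.2] 0.67
mask [256. 180. 316. 248.] L [ -6.2 -16.6  52.6] R [-5.6 30.7 50.7] bottom [-34.4   7.4  51.3] rect [65. 63.] 90.0 0.58
mark [283. 286.] [ 0.5661 -0.3172] tool [-86.8   5.7  82.4] 0.64
mask [258. 259. 313. 328.] L [-77.6 -17.   55.3] R [-76.6  30.6  53.5] bottom [-111.1    7.1   54. ] rect [51. 68.] 6.8 0.98
mask [255. 182. 315. 247.] L [ -6.9 -18.   56.1] R [-6.4 29.8 54.4] bottom [-34.6   6.1  54.9] rect [64. 64.] 45.0 0.67
([-0.99, 0.96, 10.37], [-0.036, -0.011, 0.015])
```

The rack check shows the nut at (0.534, 0.167) and the bracket at (0.518, 0.089), both near their bay centres. On to the grommet.

```bash

python3 -m pendant '[[[-1.0,0.95,0,-0.036,-0.011,0.015,100],[0,-0.1,2,0,0,0,100],[0,-0.1,2,0,0,0,100],[0,-0.1,2,0,0,0,100],[0,0,0,0,0,0,100]]]'
python3 - <<'E'
from h import *
print(move([.560,-.2405,.017],95.7))
E
```

```text
time: 22.37
ee_pos: [0.5639, -0.2408, 0.0643]
tcp_rot: [179.6, 0.2, 95.6]
wrist_force: [-0.5, 0.2, 0.0]
opening: 0.0858
([0.08, -0.42, 4.73], [0.007, 0.004, -0.003])
```

```bash

python3 -m pendant '[[[0.1,-0.45,0.3,0.007,0.004,0,100],[0,-0.05,1.3,0,0,0,100],[0,-0.1,1.3,0,0,0,100],[0,-0.1,1.3,0,0,0,100],[0,0,0,0,0,0,100]]]'
python3 - <<'E'
from h import *
print(move([.560,-.2405,.017],95.7))
E
```

```text
time: 22.78
ee_pos: [0.5578, -0.2403, 0.0225]
tcp_rot: [179.9, 0.1, 95.5]
wrist_force: [-0.7, -0.1, -0.8]
opening: 0.0854
([-0.04, 0.22, 0.55], [0.003, 0.001, -0.003])
```

```bash

python3 -m pendant '[[[-0.05,0.2,0.55,0,0,0,100],[0,0,0,0,0,0,100]]]'
python3 -m pendant '[[[0,0,0,0,0,0,0],[0,0,0,0,0,0,0],[0,0,0,0,0,0,0],[0,0,0,0,0,0,0],[0,0,0,0,0,0,0]]]' 60
python3 -m pendant '[[[0,0,0,0,0,0,0],[0,0,0,0,0,0,0]]]'
python3 - <<'E'
from part import *
part("grommet",.07)
E
```

```text
time: 22.95
ee_pos: [0.5599, -0.2406, 0.0166]
tcp_rot: [179.9, 0.1, 95.5]
wrist_force: [-0.5, 0.8, -0.3]
opening: 0.0854
time: 23.37
ee_pos: [0.5615, -0.2411, 0.0191]
tcp_rot: [179.7, 0.2, 95.5]
wrist_force: [1.0, 0.1, -0.7]
opening: 0.0477
time: 23.53
ee_pos: [0.5618, -0.2413, 0.0195]
tcp_rot: [179.6, 0.2, 95.5]
wrist_force: [0.1, 0.1, -0.7]
opening: 0.0478
mask [223. 202. 330. 320.] L [  5.9 -23.4 -50.7] R [  5.7  23.3 -50.4] bottom [-24.1  -0.1 -50.5] rect [118. 110.] 90.0 0.83
```

```bash

python3 -m pendant '[[[0,0,-1,0,0,0,0],[0,0,-3,0,0,0,0],[0,0,-3.5,0,0,0,0],[0,0,-3.5,0,0,0,0],[1,0,-3,0,0,0,0]]]'
python3 -m pendant '[[[3.6,0.2,0,0,0,0,0],[3.6,0.2,0,0,0,0,0],[3.6,0.2,0,0,0,0,0],[3.6,0.2,0,0,0,0,0],[3.6,0.2,0,0,0,0,0]]]'
python3 -m pendant '[[[3.6,0.2,0,0,0,0,0],[3.6,0.2,0,0,0,0,0],[3.6,0.2,0,0,0,0,0],[3.6,0.2,0,0,0,0,0],[3.6,0.2,0,0,0,0,0]]]'
python3 -m pendant '[[[3.6,0.2,0,0,0,0,0],[2,0.2,0,0,0,0.12,0],[0,0,0,0,0,0.12,0],[0,0,0,0,0,0.04,0],[0,0,0,0,0,0,0]]]'
python3 - <<'E'
from fins import *
from part import part
print(move([.5478,.2395,.021],79.5)); rail(16,180); part("grommet",.15,.15)
E
```

```text
time: 24.1
ee_pos: [0.5554, -0.23, 0.1575]
tcp_rot: [-179.6, -0.2, 95.5]
wrist_force: [1.2, 0.0, -0.5]
opening: 0.0477
time: 24.52
ee_pos: [0.5512, -0.05, 0.1715]
tcp_rot: [179.5, 0.2, 94.9]
wrist_force: [0.9, -0.8, -1.1]
opening: 0.0478
time: 24.93
ee_pos: [0.5438, 0.1387, 0.1765]
tcp_rot: [179.2, 0.2, 94.8]
wrist_force: [1.2, -0.7, -0.3]
opening: 0.0475
time: 25.35
ee_pos: [0.5406, 0.2064, 0.1801]
tcp_rot: [179.1, -0.2, 78.6]
wrist_force: [0.1, -0.5, -0.8]
opening: 0.0476
([3.32, -0.2, 15.93], [0.016, -0.004, -0.015])
40 256 289 [0.5665 0.3432] w 31.2
52 256 290 [0.5649 0.3329] w 32.5
64 245 301 [0.5628 0.3226] w 54.0
76 246 301 [0.5611 0.3119] w 53.5
88 257 290 [0.5589 0.3012] w 32.4
100 257 290 [0.5566 0.2902] w 32.8
124 259 290 [0.553  0.2674] w 31.4
136 259 290 [0.5506 0.2558] w 31.7
148 259 290 [0.5482 0.2439] w 32.0
160 260 290 [0.5462 0.2316] w 31.3
172 249 300 [0.5432 0.2193] w 53.8
mark [280. 245.] [0.5389 0.1842] tool [-21.6   1.8  30.1] 0.94
mask [220. 199. 330. 318.] L [-32.4 -41.5  29.4] R [-33.2  38.7  30.7] bottom [-83.4  -1.7  29.8] rect [119. 110.] 90.0 0.8
```

```bash

python3 -m pendant '[[[3.3,-0.2,0,0.016,-0.004,-0.015,0],[0,-0.1,2,0,0,0,0],[0,-0.1,3,0,0,0,0],[0,-0.1,3,0,0,0,0],[0,-0.1,2.5,0,0,0,0]]]'
python3 -m pendant '[[[0,0,0,0,0,0,0],[0,0,0,0,0,0,0]]]'
python3 - <<'E'
from h import *
print(bot.get_obs()["ee_pos"],move([.5475,.2395,.021],79.5))
E
```

```text
time: 25.97
ee_pos: [0.5466, 0.2386, 0.0788]
tcp_rot: [179.4, -0.3, 79.7]
wrist_force: [0.5, 0.5, -0.5]
opening: 0.0478
time: 26.13
ee_pos: [0.5441, 0.2364, 0.0737]
tcp_rot: [179.8, -0.1, 79.8]
wrist_force: [0.3, -0.4, 0.7]
opening: 0.0476
[0.54407015 0.23643114 0.07369546] ([0.36, 0.27, 5.27], [0.003, -0.001, 0.005])
```

```bash

python3 -m pendant '[[[0.35,0.25,0.5,0,0,0.005,0],[0,-0.05,1.5,0,0,0,0],[0,-0.1,1.5,0,0,0,0],[0,-0.05,0.5,0,0,0,0],[0,0,0,0,0,0,0]]]'
python3 - <<'E'
from h import *
print(bot.get_obs()["ee_pos"],move([.5475,.2395,.0205],79.5))
E
```

```text
time: 26.55
ee_pos: [0.5505, 0.2407, 0.0407]
tcp_rot: [179.3, -0.4, 79.4]
wrist_force: [0.2, -0.9, -0.5]
opening: 0.0479
[0.55046646 0.24074182 0.04067666] ([-0.19, -0.29, 2.01], [0.012, -0.007, -0.002])
```

```bash

python3 -m pendant '[[[-0.2,-0.35,0.7,0.012,-0.007,0,0],[0,-0.1,0.8,0,0,0,0],[0,0,0.3,0,0,0,0],[0,0,0,0,0,0,0]]]'
python3 - <<'E'
from h import *
print(bot.get_obs()["ee_pos"],move([.5475,.2395,.0205],79.5))
E
```

```text
time: 26.88
ee_pos: [0.5477, 0.2403, 0.0252]
tcp_rot: [179.8, -0.1, 79.4]
wrist_force: [-0.6, 0.4, -1.2]
opening: 0.0476
[0.54766397 0.24031457 0.02524091] ([-0.08, -0.0, 0.47], [0.003, -0.002, -0.002])
```

```bash

python3 -m pendant '[[[-0.1,-0.05,0.5,0,0,0,0],[0,0,0,0,0,0,0]]]'
python3 -m pendant '[[[0,0,0.15,0,0,0,0],[0,0,0,0,0,0,0]]]'
python3 -m pendant '[[[0,0,0,0,0,0,65],[0,0,0,0,0,0,75],[0,0,0,0,0,0,100],[0,0,0,0,0,0,100],[0,0,0,0,0,0,100]]]'
python3 -m pendant '[[[0,0,-1.5,0,0,0,100],[0,0,-3,0,0,0,100],[0,0,-3.5,0,0,0,100],[0,0,-3.5,0,0,0,100],[-1.5,0.3,-2.5,0,0,0,100]]]'
python3 - <<'E'
from part import *
part("grommet",.07)
E
```

```text
time: 27.05
ee_pos: [0.5471, 0.2395, 0.0202]
tcp_rot: [179.8, -0.1, 79.4]
wrist_force: [-0.6, 0.3, -0.7]
opening: 0.048
time: 27.22
ee_pos: [0.5472, 0.2394, 0.0186]
tcp_rot: [179.8, -0.2, 79.4]
wrist_force: [0.1, -0.1, -1.1]
opening: 0.0474
time: 27.63
ee_pos: [0.5477, 0.2397, 0.0197]
tcp_rot: [179.7, -0.2, 79.4]
wrist_force: [-0.6, -0.2, 0.0]
opening: 0.0852
time: 28.05
ee_pos: [0.5434, 0.2239, 0.1571]
tcp_rot: [-179.6, 0.2, 79.5]
wrist_force: [1.9, 0.1, -0.3]
opening: 0.0855
mark [278. 172.] [0.5472 0.2396] tool [ 18.6  -0.9 122.2] 0.56
mask [251. 148. 305. 202.] L [ 20.9 -25.   92.3] R [21.  22.  92.2] bottom [-3.3 -1.4 92.3] rect [55. 56.] 18.4 0.74
```

Grommet stands at (0.547, 0.240), right on target. Back for the grille.

```bash

python3 -m pendant '[[[-3.6,0.8,-0.1,0,0,0,100],[-3.6,0.8,-0.1,0,0,0,100],[-3.6,0.8,-0.1,0,0,0,100],[-3.6,0.8,-0.1,0,0,0,100],[-3.6,0.8,-0.1,0,0,0,100]]]'
python3 -m pendant '[[[-3.6,0.8,-0.1,0,0,0,100],[-3.6,0.8,-0.1,0,0,0,100],[-3.6,0.8,-0.1,0,0,0,100],[-3.6,0.8,-0.1,0,0,0,100],[-3.6,0.8,-0.1,0,0,0,100]]]'
python3 -m pendant '[[[-3.6,0.8,-0.1,0,0,-0.06,100],[-3.6,0.8,-0.1,0,0,-0.06,100],[-3.6,0.6,-0.1,0,0,-0.06,100],[-3.0,0.4,0,0,0,-0.1,100],[0,0,0,0,0,0,100]]]'
python3 - <<'E'
from part import *
im=part("grille",.068); print(move([.567,-.3165,.02],95.7))
cv2.imwrite("pics/w12.png",cv2.resize(im[100:330,130:430,::-1],None,fx=2,fy=2))
E
```

```text
time: 28.62
ee_pos: [0.5492, 0.039, 0.1554]
tcp_rot: [-179.4, 0.2, 80.0]
wrist_force: [0.9, -1.0, 0.4]
opening: 0.0855
time: 29.03
ee_pos: [0.5541, -0.1527, 0.1532]
tcp_rot: [-178.9, 0.1, 80.1]
wrist_force: [0.8, 0.3, -0.7]
opening: 0.0847
time: 29.45
ee_pos: [0.565, -0.3041, 0.1468]
tcp_rot: [-178.5, -0.4, 96.6]
wrist_force: [1.6, -0.7, 1.1]
opening: 0.085
mark [282. 206.] [ 0.5689 -0.3181] tool [-17.1   5.2 106.4] 0.78
mask [253. 179. 310. 239.] L [-12.2 -20.5  79.1] R [-11.6  28.6  77.8] bottom [-40.1   4.3  78.2] rect [49. 62.] 5.5 0.61
([-1.83, 0.33, 12.79], [-0.026, -0.008, 0.011])
```

View pics/w12.png

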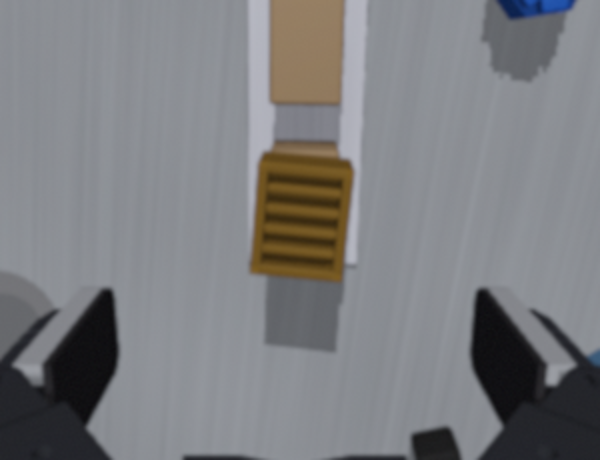

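Grille at crop (302,215), turned about 5.5° clockwise of the jaws, centred near (0.568, -0.3175). Aligning and descending.

```bash

python3 -m pendant '[[[-1.75,0.45,0,-0.026,-0.008,0.096,100],[0,-0.1,2,0,0,0,100],[0,-0.1,2.5,0,0,0,100],[0,-0.1,2.5,0,0,0,100],[0,-0.1,1.5,0,0,0,100]]]'
python3 -m pendant '[[[0,0,0,0,0,0,100]]]'
python3 - <<'E'
from h import *
print(bot.get_obs()["ee_pos"],move([.568,-.3175,.017],91))
E
```

```text
time: 30.02
ee_pos: [0.571, -0.3103, 0.0639]
tcp_rot: [179.6, 0.2, 90.6]
wrist_force: [0.6, 0.8, 0.4]
opening: 0.0855
time: 30.1
ee_pos: [0.5696, -0.3078, 0.0604]
tcp_rot: [179.8, 0.1, 90.7]
wrist_force: [0.9, 0.4, -0.2]
opening: 0.0855
[ 0.56964149 -0.30775364  0.06035792] ([-0.97, -0.19, 4.34], [0.004, 0.001, -0.005])
```

```bash

python3 -m pendant '[[[-0.95,-0.2,0,0,0,-0.005,100],[0,-0.05,1.3,0,0,0,100],[0,-0.1,1.3,0,0,0,100],[0,-0.1,1.2,0,0,0,100],[0,0,0,0,0,0,100]]]'
python3 - <<'E'
from h import *
print(bot.get_obs()["ee_pos"],move([.568,-.3175,.017],91))
E
```

```text
time: 30.52
ee_pos: [0.5669, -0.3154, 0.0222]
tcp_rot: [179.6, 0.2, 91.1]
wrist_force: [-0.9, 0.2, -1.5]
opening: 0.0856
[ 0.56688549 -0.31541233  0.02224967] ([-0.21, 0.1, 0.53], [0.007, 0.003, 0.002])
```

```bash

python3 -m pendant '[[[-0.2,0.1,0.5,0.007,0.003,0,100],[0,0,0,0,0,0,100]]]'
python3 -m pendant '[[[0,0,0,0,0,0,0],[0,0,0,0,0,0,0],[0,0,0,0,0,0,0],[0,0,0,0,0,0,0],[0,0,0,0,0,0,0]]]' 50
python3 -m pendant '[[[0,0,0,0,0,0,0],[0,0,0,0,0,0,0]]]'
```

```text
time: 30.68
ee_pos: [0.5677, -0.3174, 0.0165]
tcp_rot: [-179.9, -0.0, 91.1]
wrist_force: [0.1, -0.4, -0.1]
opening: 0.0855
time: 31.1
ee_pos: [0.5687, -0.3182, 0.0181]
tcp_rot: [180.0, 0.0, 91.1]
wrist_force: [-0.0, 0.2, -2.5]
opening: 0.0413
time: 31.27
ee_pos: [0.5686, -0.318, 0.0179]
tcp_rot: [180.0, -0.0, 91.1]
wrist_force: [-0.0, 1.1, -2.3]
opening: 0.0413
```

```bash

python3 -m pendant '[[[0,0,-1,0,0,0,0],[0,0,-3,0,0,0,0],[0,0,-3.5,0,0,0,0],[0,0,-3.5,0,0,0,0],[1,0,-3,0,0,0,0]]]'
python3 -m pendant '[[[3.6,0,0,0,0,0,0],[3.6,0,0,0,0,0,0],[3.6,0,0,0,0,0,0],[3.6,0,0,0,0,0,0],[3.6,0,0,0,0,0,0]]]'
python3 -m pendant '[[[3.6,0.1,0,0,0,0,0],[3.6,0.1,0,0,0,0,0],[3.6,0.1,0,0,0,0,0],[3.6,0.1,0,0,0,0,0],[3.6,0.1,0,0,0,0,0]]]'
python3 -m pendant '[[[3.6,0.1,0,0,0,0,0],[3.6,0.1,0,0,0,0.1,0],[3.6,0.1,0,0,0,0.1,0],[3.6,0.1,0,0,0,0,0],[0,0,0,0,0,0,0]]]'
python3 - <<'E'
from fins import *
from part import part
print(bot.get_obs()["ee_pos"],move([.5613,.3134,.0195],79.5)); rail(16,180); part("grille",.15,.15)
E
```

```text
time: 31.68
ee_pos: [0.5637, -0.3066, 0.1547]
tcp_rot: [-179.2, -0.5, 91.0]
wrist_force: [1.0, -0.1, -2.6]
opening: 0.0411
time: 32.1
ee_pos: [0.5632, -0.1274, 0.1688]
tcp_rot: [180.0, -0.0, 90.5]
wrist_force: [1.0, 0.3, -1.6]
opening: 0.0413
time: 32.52
ee_pos: [0.5646, 0.0611, 0.1739]
tcp_rot: [179.7, -0.0, 90.4]
wrist_force: [0.4, -0.2, -2.6]
opening: 0.041
time: 32.93
ee_pos: [0.576, 0.2171, 0.1781]
tcp_rot: [179.6, -0.3, 78.7]
wrist_force: [0.8, -0.3, -2.7]
opening: 0.0416
[0.57595184 0.21714819 0.17809862] ([9.08, -3.44, 15.88], [0.007, -0.004, -0.014])
52 236 246 [0.5691 0.3495] w 9.5
64 224 258 [0.5667 0.3393] w 32.5
76 215 271 [0.5662 0.3285] w 54.1
88 216 272 [0.5647 0.3177] w 54.6
100 217 272 [0.5626 0.3067] w 54.2
112 226 260 [0.5586 0.296 ] w 33.8
124 227 260 [0.5565 0.2846] w 33.2
136 228 260 [0.5543 0.273 ] w 32.5
148 229 260 [0.5521 0.2611] w 31.8
160 236 246 [0.5458 0.2499] w 10.4
172 233 254 [0.5455 0.2371] w 22.0
mark [275. 244.] [0.5702 0.1947] tool [-19.2  -1.9  28.5] 0.9
mask [225. 199. 328. 318.] L [-30.  -37.7  28.2] R [-30.3  36.9  28.8] bottom [-80.3  -0.5  28.4] rect [122.  99.] 90.0 0.77
```

```bash

python3 -m pendant '[[[3.0,-1.1,0,0.007,-0.004,-0.014,0],[3.0,-1.1,0,0,0,0,0],[3.0,-1.1,0,0,0,0,0],[0,-0.1,2,0,0,0,0],[0,-0.1,3,0,0,0,0]]]'
python3 -m pendant '[[[0,-0.1,3,0,0,0,0],[0,-0.1,2,0,0,0,0],[0,0,0,0,0,0,0],[0,0,0,0,0,0,0]]]'
python3 - <<'E'
from h import *
print(bot.get_obs()["ee_pos"],move([.5618,.3134,.0195],79.5))
E
```

```text
time: 33.55
ee_pos: [0.5626, 0.3024, 0.1365]
tcp_rot: [179.4, -0.3, 78.7]
wrist_force: [-0.1, -1.0, -2.6]
opening: 0.0412
time: 33.88
ee_pos: [0.5598, 0.297, 0.0809]
tcp_rot: [179.6, -0.0, 78.5]
wrist_force: [0.8, -0.8, -1.7]
opening: 0.0411
[0.55979862 0.29697747 0.08090502] ([1.64, -0.17, 6.14], [0.006, -0.001, -0.018])
```

```bash

python3 -m pendant '[[[1.6,-0.15,0,0.006,0,-0.018,0],[0,-0.05,1,0,0,0,0],[0,-0.05,1.5,0,0,0,0],[0,-0.1,1.5,0,0,0,0],[0,0,0,0,0,0,0]]]'
python3 - <<'E'
from h import *
print(bot.get_obs()["ee_pos"],move([.5618,.3134,.0195],79.5))
E
```

```text
time: 34.3
ee_pos: [0.5642, 0.3104, 0.0486]
tcp_rot: [179.5, -0.3, 79.2]
wrist_force: [-1.0, 0.4, -3.3]
opening: 0.0413
[0.56421718 0.31036358 0.04856474] ([0.24, -0.32, 2.91], [0.008, -0.006, -0.005])
```

```bash

python3 -m pendant '[[[0.25,-0.35,0.5,0.008,-0.006,-0.005,0],[0,-0.1,0.9,0,0,0,0],[0,-0.05,0.9,0,0,0,0],[0,0,0,0,0,0,0]]]'
python3 - <<'E'
from h import *
print(bot.get_obs()["ee_pos"],move([.5618,.3134,.0185],79.5))
E
```

```text
time: 34.63
ee_pos: [0.5618, 0.3133, 0.0287]
tcp_rot: [179.8, -0.2, 79.4]
wrist_force: [-0.8, -0.9, -3.2]
opening: 0.041
[0.56182176 0.31328377 0.02866104] ([0.01, -0.01, 1.02], [0.004, -0.003, -0.002])
```

```bash

python3 -m pendant '[[[0,-0.05,0.5,0.004,-0.003,0,0],[0,-0.05,0.4,0,0,0,0],[0,0,0.2,0,0,0,0],[0,0,0,0,0,0,0]]]'
python3 -m pendant '[[[0,0,0.1,0,0,0,0],[0,0,0,0,0,0,0]]]'
python3 - <<'E'
from h import *
print(bot.get_obs()["ee_pos"],move([.5618,.3134,.0185],79.5))
E
```

```text
time: 34.97
ee_pos: [0.5612, 0.3137, 0.0176]
tcp_rot: [180.0, -0.0, 79.4]
wrist_force: [0.1, 0.3, -2.6]
opening: 0.0412
time: 35.13
ee_pos: [0.5613, 0.3137, 0.0179]
tcp_rot: [179.9, -0.0, 79.4]
wrist_force: [0.1, 0.5, -2.2]
opening: 0.0411
[0.56132047 0.31373357 0.01794907] ([-0.02, 0.05, -0.06], [0.001, -0.001, -0.002])
```

Seated at pickup height. I'll release, back off and check the whole rack.

```bash

python3 -m pendant '[[[0,0,0,0,0,0,60],[0,0,0,0,0,0,70],[0,0,0,0,0,0,100],[0,0,0,0,0,0,100],[0,0,0,0,0,0,100]]]'
python3 -m pendant '[[[0,0,-1.5,0,0,0,100],[0,0,-3,0,0,0,100],[0,0,-3.5,0,0,0,100],[0,0,-3.5,0,0,0,100],[-1.5,-0.3,-3,0,0,0,100]]]'
python3 -m pendant '[[[-3,-0.5,-1.5,0,0,0,100],[-3,-0.5,-1.5,0,0,0,100],[-3,0,-1.5,0,0,0,100],[0,0,0,0,0,0,100],[0,0,0,0,0,0,100]]]'
python3 - <<'E'
from part import *
im=part("grille",.068)
for t,h in [("grommet",.07),("nut",.064),("bracket",.085)]: part(t,h)
s=bot.camera("side")[150:290,180:340]
cv2.imwrite("pics/w13.png",np.hstack([im[0:400,160:400],cv2.resize(s,(457,400),interpolation=cv2.INTER_CUBIC)])[:,:,::-1])
E
```

```text
time: 35.55
ee_pos: [0.5624, 0.3144, 0.0195]
tcp_rot: [179.8, -0.2, 79.4]
wrist_force: [0.4, -0.4, 0.3]
opening: 0.0854
time: 35.97
ee_pos: [0.5527, 0.2992, 0.1597]
tcp_rot: [-179.5, 0.4, 79.5]
wrist_force: [1.4, 0.6, 0.0]
opening: 0.0854
time: 36.38
ee_pos: [0.5272, 0.2098, 0.2166]
tcp_rot: [179.8, -0.0, 79.5]
wrist_force: [-0.2, -0.6, -0.6]
opening: 0.0852
mark [290.  78.] [0.5621 0.3148] tool [109.4  14.7 177. ] 0.93
mask [270.  43. 313. 103.] L [110.7  -7.1 148.9] R [110.6  36.4 149. ] bottom [ 82.4  15.  149. ] rect [58. 43.] 90.0 0.55
mask [268. 126. 314. 171.] L [ 36.4  -9.3 148.9] R [ 36.3  39.3 149. ] bottom [ 12.4  15.3 149. ] rect [46. 45.] 90.0 0.52
mark [286. 178.] [0.5384 0.208 ] tool [ -0.7  11.8 174.7] 0.7
mark [288. 150.] [0.5458 0.2395] tool [ 31.6  13.4 174.7] 0.62
mask [266. 128. 312. 176.] L [ 33.2 -11.2 144.7] R [ 33.1  37.4 144.7] bottom [  7.5  13.3 144.7] rect [47. 47.] 26.6 0.79
mark [289. 208.] [0.5347 0.1709] tool [-37.8  15.  174.6] 0.96
mask [272. 194. 308. 236.] L [-37.9  -5.7 150.6] R [-37.9  35.8 150.6] bottom [-63.4  15.4 150.6] rect [38. 31.] 90.0 0.93
mark [287. 272.] [0.5175 0.0874] tool [-122.9   12.9  175.2] 0.94
mask [270. 254. 308. 303.] L [-106.9   -8.   130.1] R [-106.9   34.5  130.2] bottom [-138.1   13.5  130.2] rect [53. 34.] 90.0 0.86
mask [263.  37. 314. 302.] L [ 17.  -13.9 130. ] R [ 16.9  38.1 130. ] bottom [-137.    13.5  130.2] rect [264.  52.] 90.0 0.5
mask [274. 194. 310. 234.] L [-30.6  -2.6 130. ] R [-30.6  35.4 130.1] bottom [-53.3  16.7 130.1] rect [38. 31.] 90.0 0.18
```

View pics/w13.png

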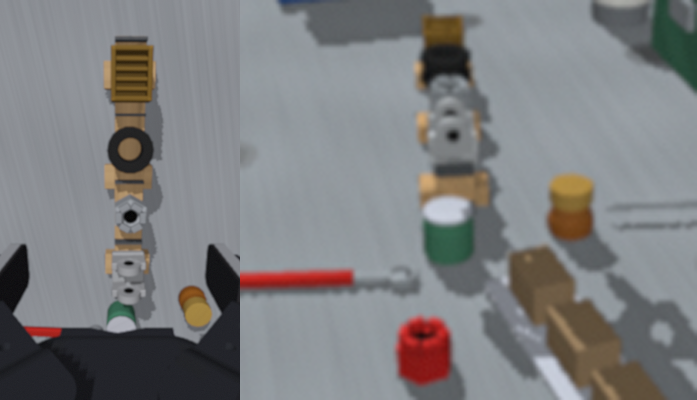

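All four parts are upright in their bays, in reverse order. I'll take one closer check that the bracket is centred along its bay.

```bash

python3 -m pendant '[[[-2.5,0,0,0,0,0,100],[-2.5,0,0,0,0,0,100],[-2.5,0.5,0,0,0,0,100],[0,0,0,0,0,0,100],[0,0,0,0,0,0,100]]]'
python3 - <<'E'
from part import *
im=part("bracket",.085); part("nut",.064)
cv2.imwrite("pics/w14.png",cv2.resize(im[60:330,200:360,::-1],None,fx=2.2,fy=2.2,interpolation=cv2.INTER_CUBIC))
E
```

```text
time: 37.45
ee_pos: [0.5179, 0.1343, 0.2147]
tcp_rot: [180.0, 0.1, 79.8]
wrist_force: [-0.2, 0.5, -0.1]
opening: 0.0857
mark [286. 214.] [0.5204 0.0876] tool [-45.4  10.7 174.8] 0.91
mask [266. 195. 306. 244.] L [-37.1 -11.  129.8] R [-37.1  31.  129.8] bottom [-65.5  10.2 129.9] rect [50. 35.] 90.0 0.68
mark [286. 148.] [0.5347 0.1668] tool [ 33.9  11.  174.4] 0.69
mask [269. 128. 304. 168.] L [ 37.1  -8.1 150.4] R [ 37.   29.2 150.4] bottom [ 15.5  10.7 150.5] rect [37. 35.] 30.3 0.73
mask [295. 287. 346. 338.] L [-166.2   23.   150.7] R [-166.4   86.5  150.7] bottom [-203.5   56.1  150.8] rect [53. 42.] 75.1 0.24
mask [259.   0. 311. 246.] L [ 62.2 -18.7 150.4] R [ 62.1  36.1 150.4] bottom [-77.2   9.5 150.6] rect [244.  54.] 90.0 0.16
```

View pics/w14.png

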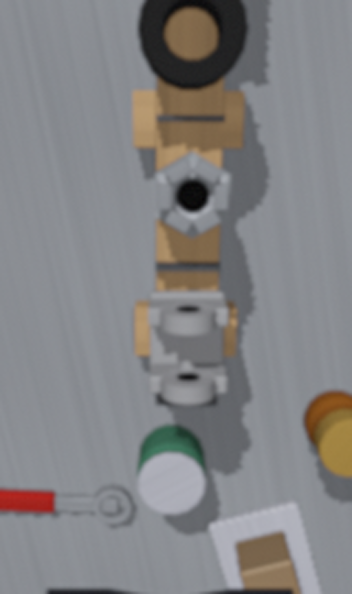

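```bash
python3 -c "
from workcell import bot
print(bot.job_done())"
```

```text
the job is handed in; nothing more can be done
None
```

All four parts are in the rack in reverse order, and I handed the job in at about 37 s. From the right-hand bay to the left they are bracket, nut, grommet and grille. The last pictures show each one upright on the rail, with the gripper open and about 0.2 m above the bench.

**Position checks after placing:**

| Part | Measured (x, y) in m | Offset from bay centre |
|---|---|---|
| Nut | (0.534, 0.167) | about 1 mm |
| Grommet | (0.547, 0.240) | within 1 mm |
| Grille | (0.562, 0.315) | about 1–2 mm |
| Bracket | (0.520, 0.088) | 2–4 mm along the rail, towards the right-hand end fin |

**Problems and disagreements:**
- **Bracket grasp:** the first grasp closed on nothing, because the fingertips sit about 20 mm behind the nominal tool point and passed over the bracket's foot. The bracket did not move, and I regripped it by its left ear.
- **Camera readings:** position marks taken from farther away differed from the near views by up to 4 mm (the nut, for example). I went by the near views.
- **Seating:** the wrist force showed no clear contact when setting parts down, so I judged seating by matching the height at pickup.

The highest wrist force I read was about 8 N, and no part dropped. I did not touch the red and blue look-alike nuts.

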